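# Take the battery cover off a press control unit

### The job

The battery in the blue control unit has to be changed. With the fingertips press the orange snap tab gently inward until the grey cover springs up at the front, touching only the tab; then draw the cover back towards the tab so that its rear tongues leave their slots, lift it off and lay it gently, right way up and flat, inside the steel tray. Do not overload the tab, wrench the cover or disturb the other things on the bench, and let go of everything at the end.

Things in the scene. Friction and masses are not known exactly. Their poses are not given: they have to be found in the camera images.
- unit: Blue control unit fixed to the bench, 168 (x) x 110 (y) mm. Origin on the bench under the centre of the battery compartment; z up; its -x side is the front, with the orange tab. The compartment (x -58 to 58 mm) is 60 mm high and covered by the cover; behind it (x 58 to 110) is a block 62 mm high with a red stop button, top at 90 mm.
- tab_face (a point): Nominal middle of the orange snap tab's face (unit x -84, y 0, z 28 mm; fixed to the unit, axes as the unit's): a nose 36 mm wide, rounded about y (z 20 to 36 mm), 8 to 17 mm proud of the cover's skirt. The real face lies up to 5 mm nearer or farther along x. Push it along +x: preload 2 to 3 N, then 2 N/mm; the catch lets go after 1 to 3 mm, at 4 to 13 N; hard stop after 3.4 mm.
- tab_foot (a point): Nominal place of the root about which the orange tab flexes (unit x -68, y 0, z 8 mm; fixed to the unit), 20 mm below the middle of the nose. Pressed with over 20 N the tab breaks. Keep it in until the cover is up: damped ejector pins raise it in about half a second. Then the tab can be released and the cover stays up.
- cover: Grey loose cover, 0.15 kg: plate 129 (x -72 to 57) x 106 (y) x 5 mm. Origin on the plate's underside over the compartment's centre, 60 mm above the bench when shut; z up, axes then as the unit's. Below the plate a front skirt (60 mm wide) with the lip that the tab catches, and two rear legs, all 20 mm deep: set down flat it stands on these, origin 20 mm above its support.
- cover_front (a point): Middle of the cover's front edge, plate underside (cover x -72, y 0, z 0). Rises about 10 mm when the catch lets go, the cover tilting about its rear edge by about 0.1 rad. Until then two front pegs, 5 mm deep, keep the cover from moving forward.
- cover_rib (a point): Middle of the top of the cover's black grip rib (cover x -8, y 0, z 25 mm; axes as the cover's). The rib runs along x (cover x -38 to 22 mm), is 18 mm thick (y) and stands 20 mm above the plate.
- unit_ledge (a point): Middle of the underside of the ledge inside the compartment's rear top edge (unit x 50, y 0, z 52 mm). Tongues on the cover's rear legs reach 4 to 6 mm under it. With its front up, the cover comes free when drawn 8 to 15 mm towards the unit's -x, at about that height and tilt, before it is lifted. More than 30 N between cover and unit is wrenching.
- tray: Open steel tray fixed to the bench, outside 210 (x) x 180 (y) x 18 mm high, walls and floor 4 mm. Origin under its centre, z up.
- spray_can: Spray can, 54 mm across, 110 mm tall, loose, upright. Origin at the centre of its foot. Leave alone.
- fitting: Brass hose fitting, 30 mm across, 34 mm tall, loose, upright. Origin at the centre of its foot. Leave alone.
- screwdriver: Screwdriver lying on the bench, loose. Origin under the middle of it. Leave alone.
Mind the look-alikes: they are no part of the job. Of the things like the unit, leave any that is brown; of the rest the larger one is meant. Several things have the shape of the cover; the one meant has the colours described above.

How it is judged:
On the way, in this order (a step that is already met when the one before it is completed fails the run):
1. The cover's front has sprung up by more than 6 mm, the rest of it still in place, with the fingers touching the tab only (z of cover_front in the frame of unit above 0.066 m and z of cover in the frame of unit below 0.072 m and horizontal distance between cover and unit below 0.006 m and contact force between each of the arm, the fingers and cover below 0.3 N), for 0.1 s.
2. The cover has been lifted clear of the unit (more than 25 mm above its seat) (z of cover in the frame of unit above 0.085 m and contact force between cover and unit below 0.3 N), for 0.1 s.
At the end, for the whole second after the job is handed in: The cover stands right way up and flat (tilt under 0.08 rad) on the floor of the tray (its plate 24 mm above the bench, within 5 mm), the middle of its rib within 50 mm (tray x) and 45 mm (tray y) of the tray's middle, at rest and released (z of cover in the frame of tray between 0.019 and 0.029 m and angle between cover's own z axis and vertical below 0.08 rad and x of cover_rib in the frame of tray between -0.05 and 0.05 m and y of cover_rib in the frame of tray between -0.045 and 0.045 m and linear speed of cover below 0.01 m/s and contact force between the fingers and cover below 0.1 N); the robot touches nothing.
It fails at once if The fingers press on the snap tab, or on the unit elsewhere, with more than 20 N (contact force between the fingers and unit above 20 N).
It fails at once if The cover is wrenched or rammed against the unit with more than 30 N (contact force between cover and unit above 30 N).
It fails at once if The cover is dropped or slammed into the tray (more than 40 N) (contact force between cover and tray above 40 N).
It fails at once if The spray can, the brass fitting or the screwdriver is moved by more than 15 mm or knocked over (distance of any of spray_can, fitting, screwdriver from where it was at the start of the episode above 0.015 m or angle between any of spray_can, fitting's own z axis and vertical above 0.3 rad).
It also fails if it takes over 69 s, if anything falls off the work surface, if the arm or the gripper's body presses on something with over 40 N, if the wrist force passes 120 N, or if a joint passes its speed limit or range.

### The arm

A 6-joint arm with a two-finger parallel gripper is mounted at the origin on the work surface. World frame = base frame: x ahead of the robot, y to its left, z up, the work surface at z = 0. Lengths are in m, angles in rad, forces in N, time in s.
With the tool pointing down it reaches from about 0.375 to 0.975 m from the base axis. Payload 3.8 kg.
Tool frame: the origin (TCP) lies between the finger pads; the fingertips stand 22 mm ahead of it and the grasp point (between the pads) lies 3 mm ahead of it (bot.finger_overhang is the distance from the TCP to the fingertips, in m); x points along the fingers, y is the direction in which the jaws open and shut, and the axes are right-handed (so a half turn about x gives the same grasp; the last joint's range is limited). The gripper opens to 85 mm and grips with 20 to 120 N. Pads are 22 mm wide; open, the fingers measure 114 mm over their backs; the gripper's body (76 mm by 85 mm) begins 54 mm behind the grasp point. The pads swing forward as they close: fully open they stand 13 mm farther back than shut.
Start: joints at [-1.323, 0.264, 1.604, -0, 1.274, -0.037], TCP at [0.19, -0.648, 0.253] pointing down, gripper open.
Joint ranges: [-2.63, 2.63], [-0.94, 2.18], [0.31, 2.57], [-1.31, 4.45], [0, 2.66], [-2.55, 2.55]. Speed limits (rad/s): [2.57, 2.57, 3.14, 3.14, 3.14, 3.14].

### API

Orientations are given as a rotation vector (axis times angle).
In Python, from workcell import bot gives the robot as it stands. The module is installed in compiled form; this text tells all that it offers.
- The arm moves only by the tool arm_command, never from a script. Its argument "series" is a list that holds one entry, the list of rows, each a list of 7 numbers: the turn, a rotation vector about the tool's x, y, z in rad, then the shift along the tool's x, y, z in cm, then the opening, from 0 (shut) to 1 (fully open). In form: [[[rx, ry, rz, x, y, z, grip], ...]]. A call has 1 to 10 rows; each row shifts and turns the pose as measured when the row begins, along the tool's axes as they then stand; what a row does not reach is not made up. A row lasts 1/10 s, in which the tool goes at most 50 mm and 8.59 degrees, less where a joint would pass 70% of its speed; a pose out of reach is approached as far as the arm can. A call is refused whole if a number of a shift passes 5 or a number of a turn 0.15, either way. A call with a gripper value outside its range is refused whole. The fingers move at their own pace and stop on an object; "newtons" is the grip in N (left out, the last holds). Time passes only in rows, so rows that do not move let the fingers close. It gives the time, the measured TCP pose, the force and the opening at its end, in the units of the state.
- bot.read_state(): the state, without advancing time (a new reading comes with each control period).
- bot.read_camera(name): name is "scene" or "top"; returns (picture, depth): 480x640x3 uint8, blue, green, red; 480x640 float32, m along the optical axis (not along the pixel's ray), 0 where there is no reading.
- bot.camera_info(name): a dict with "K" (3x3 intrinsics, pixels), "dist_coeffs" ([k1, k2, p1, p2, k3] as OpenCV has them; the pictures are not rectified), "extrinsics" (4x4, takes a point from camera to world coordinates). Camera axes: x right, y down, z forward; pixel columns grow to the right and rows downward; lengths in m; the calibration is good to about 2 mm. A picture is of the moment at which its call begins. camera_info takes no time and is no camera call.
- bot.finish_job(): hands the job in, once; it reports no verdict.
The state is a dict: "time": time; "q": joint angles; "joint_vel": joint speeds; "joint_torque": joint torques, N m; "tool_pos": TCP position; "tcp_rot": TCP orientation; "wrist_force": force on the tool from outside, world axes, zero at the start; "torque": the same for the moment, N m; "width": opening from 0.0 (shut) to 1.0 (fully open).
Only numpy, scipy, OpenCV 4.12 (cv2) and the standard library are available. Lean on these libraries where they do the work, as an engineer would, in place of code of your own. Each camera call takes 0.05 s, during which the arm holds its last target.

## Working session

There is one attempt and no reset: what is moved stays moved. The work goes in short steps, Python scripts to look and compute and a tool call to move; the robot and the scene stay as the last step left them, time stands still between calls to the robot, and variables do not carry over. Pictures are saved under pics/ and viewed, and the job is handed in when it is done.

Besides the shell and the picture viewer there is one more tool, called after "Emit:" as name(argument=value, ...) on one line, values as JSON. arm_command: Moves the arm, as the interface text tells. Its arguments: {"type":"object","properties":{"series":{"type":"array"},"newtons":{"type":"number"}},"required":["series"]}

```bash
mkdir -p pics
python3 - <<'E'
from workcell import bot
import cv2,numpy as np
np.set_printoptions(precision=4,suppress=True)
print(bot.read_state())
for n in("scene","top"):
    p,d=bot.read_camera(n);cv2.imwrite(f"pics/{n}0.png",p);np.savez(f"{n}0.npz",p=p,d=d)
    i=bot.camera_info(n);print(n,i,(d>0).mean())
print(bot.finger_overhang)
E
```

```text
{'time': 0.0, 'q': array([-1.3229,  0.2648,  1.6054,  0.    ,  1.2737, -0.0369]), 'joint_vel': array([ 0.0001, -0.0004,  0.0015, -0.0005,  0.0005,  0.0019]), 'joint_torque': array([ -0.0008, -51.5117, -36.7309,  -0.0001,   0.0129,  -0.    ]), 'tool_pos': array([ 0.1895, -0.6471,  0.2519]), 'tcp_rot': array([ 2.0694,  0.2991, -2.0699]), 'wrist_force': array([ 0.0293, -0.0552, -0.613 ]), 'torque': array([ 0.029 ,  0.0076, -0.0264]), 'width': 1.0019258949816119}
scene {'K': array([[619.0456,   0.    , 317.1614],
       [  0.    , 619.0456, 238.2437],
       [  0.    ,   0.    ,   1.    ]]), 'dist_coeffs': array([0.0616, 0.    , 0.    , 0.    , 0.    ]), 'extrinsics': array([[-0.3075,  0.709 , -0.6347,  1.3522],
       [ 0.9514,  0.218 , -0.2174,  0.2764],
       [-0.0158, -0.6707, -0.7415,  1.0122],
       [ 0.    ,  0.    ,  0.    ,  1.    ]])} 0.9959375
top {'K': array([[461.6322,   0.    , 325.8238],
       [  0.    , 461.6322, 236.94  ],
       [  0.    ,   0.    ,   1.    ]]), 'dist_coeffs': array([-0.0856,  0.    ,  0.    ,  0.    ,  0.    ]), 'extrinsics': array([[-0.0001, -0.9924,  0.1232,  0.4602],
       [-1.    ,  0.0012,  0.0084,  0.0163],
       [-0.0084, -0.1232, -0.9923,  1.0802],
       [ 0.    ,  0.    ,  0.    ,  1.    ]])} 0.9960677083333334
0.022
```

View pics/scene0.png

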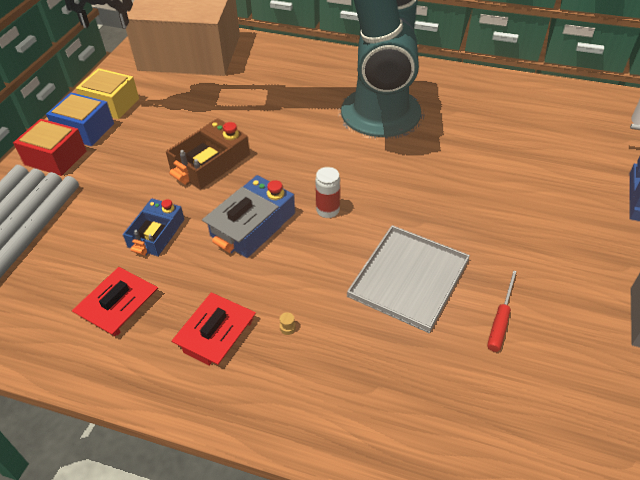

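View pics/top0.png

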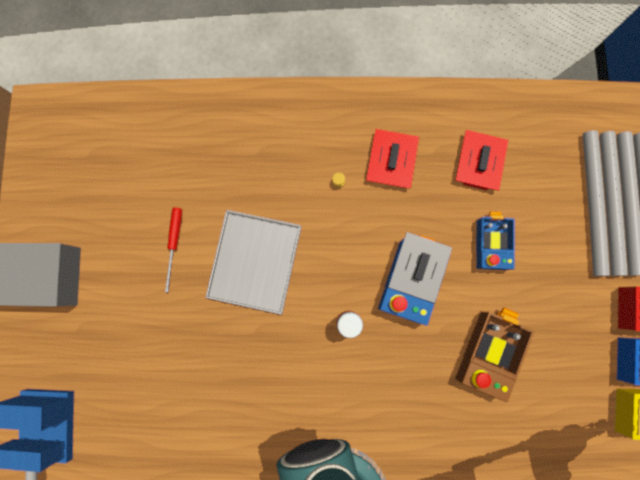

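The candidates in the top image are:
- Blue unit with grey cover, around (417,280).
- Small blue open unit at (495,243).
- Brown unit at (495,355).
- Red cover look-alikes at (393,158) and (483,160).

The larger blue unit, with the grey cover and black rib, fits the description. I'll confirm that in enlarged crops.

```bash
cat > h.py <<'E'
from workcell import bot
import cv2,numpy as np
from scipy.spatial.transform import Rotation as R
np.set_printoptions(precision=4,suppress=True)
def ray(n,uv):
    i=bot.camera_info(n);u=cv2.undistortPoints(np.array([[uv]],float),i["K"],i["dist_coeffs"])[0,0]
    E=i["extrinsics"];return E[:3,3],E[:3,:3]@np.array([u[0],u[1],1.])
def pt(n,uv,d): o,r=ray(n,uv);return o+r*d
def atz(n,uv,z): o,r=ray(n,uv);return o+r*(z-o[2])/r[2]
def tri(us,ut):
    o1,r1=ray("scene",us);o2,r2=ray("top",ut)
    A=np.stack([r1,-r2],1);s=np.linalg.lstsq(A,o2-o1,rcond=None)[0]
    a,b=o1+r1*s[0],o2+r2*s[1];return (a+b)/2,np.linalg.norm(a-b)
def proj(n,X):
    i=bot.camera_info(n);E=np.linalg.inv(i["extrinsics"]);return cv2.projectPoints(np.atleast_2d(X).astype(float),cv2.Rodrigues(E[:3,:3])[0],E[:3,3],i["K"],i["dist_coeffs"])[0][:,0]
def cloud(n,d):
    v,u=np.mgrid[0:480,0:640];i=bot.camera_info(n)
    U=cv2.undistortPoints(np.stack([u,v],-1).reshape(-1,1,2).astype(float),i["K"],i["dist_coeffs"])[:,0]
    P=np.c_[U,np.ones(len(U))]*d.reshape(-1,1);E=i["extrinsics"];return (P@E[:3,:3].T+E[:3,3]).reshape(480,640,3)
def crop(p,u0,v0,w,h,k,fn,g=10):
    c=cv2.resize(p[v0:v0+h,u0:u0+w],None,fx=k,fy=k,interpolation=cv2.INTER_CUBIC)
    for u in range((u0+g-1)//g*g,u0+w,g):
        cv2.line(c,((u-u0)*k,0),((u-u0)*k,5),(255,255,255),1)
        if u%(2*g)==0: cv2.putText(c,str(u),((u-u0)*k,16),0,.4,(255,255,255),1)
    for v in range((v0+g-1)//g*g,v0+h,g):
        cv2.line(c,(0,(v-v0)*k),(5,(v-v0)*k),(255,255,255),1)
        cv2.putText(c,str(v),(6,(v-v0)*k+4),0,.4,(255,255,255),1)
    cv2.imwrite(fn,c)
E
python3 - <<'E'
from h import *
s=np.load("scene0.npz");t=np.load("top0.npz")
crop(s["p"],195,165,110,100,7,"pics/s1.png");crop(t["p"],370,225,95,105,5,"pics/t1.png")
crop(t["p"],200,205,110,115,5,"pics/t2.png")
C=cloud("top",t["d"]);S=cloud("scene",s["d"])
for uv in[(440,245),(425,262),(400,303),(255,260),(349,325),(338,180)]:print("top",uv,C[uv[1],uv[0]])
for uv in[(225,215),(240,208),(275,187),(410,280),(223,243)]:print("sc",uv,S[uv[1],uv[0]])
E
```

```text
top (440, 245) [ 0.5681 -0.2289  0.0634]
top (425, 262) [ 0.5291 -0.1903  0.0828]
top (400, 303) [ 0.4412 -0.1333  0.0898]
top (255, 260) [0.5397 0.1914 0.0033]
top (349, 325) [ 0.3967 -0.0235  0.1128]
top (338, 180) [ 0.7233 -0.0032  0.0341]
sc (225, 215) [ 0.5376 -0.2093  0.0673]
sc (240, 208) [ 0.5228 -0.1791  0.0832]
sc (275, 187) [ 0.4442 -0.129   0.0874]
sc (410, 280) [0.5454 0.1995 0.0066]
sc (223, 243) [ 0.585  -0.198   0.0321]
```

View pics/s1.png

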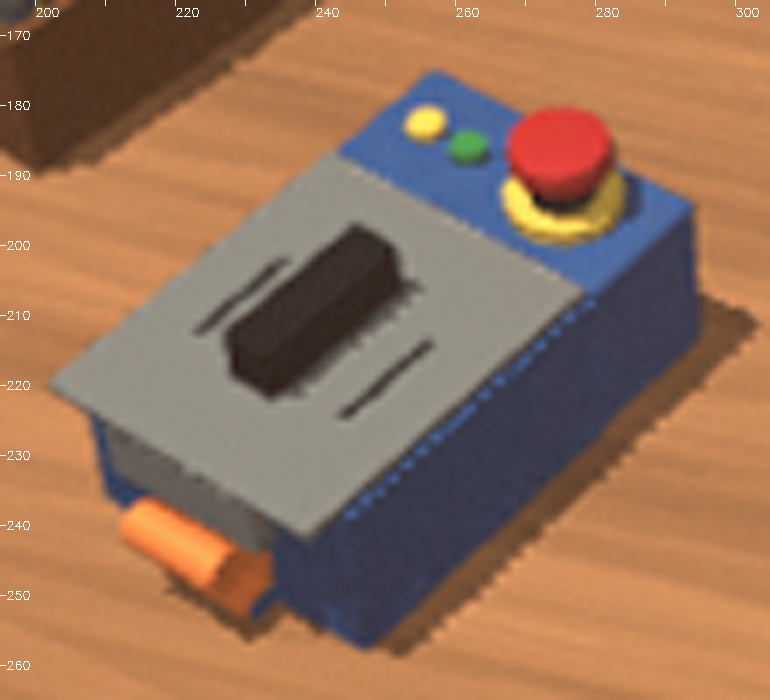

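View pics/t1.png

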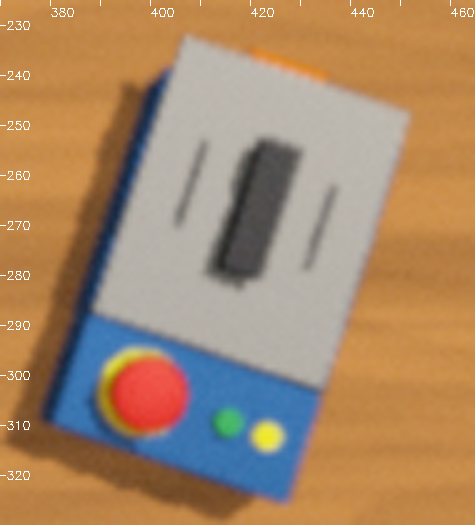

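View pics/t2.png

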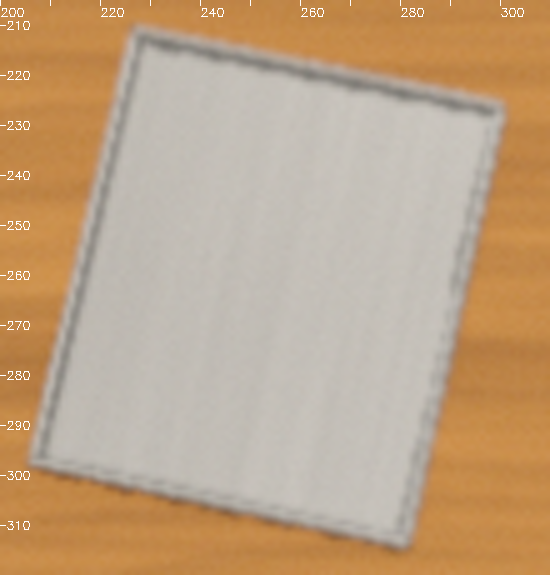

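The crops confirm the target: blue unit, grey cover, black rib, and the orange tab on the far side from the robot at scene (222,243) and top (427,236). Next I'll triangulate and fit the pose.

```bash
cat > m.py <<'E'
from h import *
from scipy.optimize import least_squares
top={( -72,53):(450,247.5),(-72,-53):(404.5,232),(57,53):(433,303),(57,-53):(386,287.5)}
sc={( -72,53):(200.5,219.5),(-72,-53):(238,241.5),(57,53):(241,186.5),(57,-53):(278,206.5)}
for k in top:
    p,e=tri(sc[k],top[k]);print(k,p,"gap",e)
print("rib ends top"); print(tri((245.5,197),(424,254)),tri((231,217),(416,278)))
M=[(k[0],k[1],65) for k in top]+[(110,55,62),(110,-55,62)]
T=list(top.values())+[(425.5,325),(376.5,309)]
S=list(sc.values())+[(255.5,175),(292.5,194)]
M=np.array(M)/1000.
def W(p,M): 
    c,s=np.cos(p[2]),np.sin(p[2]);return np.c_[p[0]+c*M[:,0]-s*M[:,1],p[1]+s*M[:,0]+c*M[:,1],M[:,2]+p[3]]
for names in(("top",),("scene",),("top","scene")):
    f=lambda p:np.concatenate([(proj(n,W(p,M))-np.array(dict(top=T,scene=S)[n])).ravel() for n in names])
    r=least_squares(f,[.52,-.18,2.86,0]);print(names,r.x,np.sqrt((r.fun**2).mean()),abs(r.fun).max())
p=r.x
for nm,q in dict(tab=(-84,0,28),rib=(-8,0,85),front=(-72,0,60)).items():
    w=W(p,np.array([q])/1000.);print(nm,w,proj("top",w),proj("scene",w))
E
python3 m.py
python3 - <<'E'
from h import *
s=np.load("scene0.npz");t=np.load("top0.npz")
crop(s["p"],340,220,140,115,5,"pics/s2.png")
crop(s["p"],202,220,45,40,16,"pics/s3.png",5)
C=cloud("top",t["d"]);S=cloud("scene",s["d"])
hsv=cv2.cvtColor(s["p"],cv2.COLOR_BGR2HSV)
E
```

```text
(-72, 53) [ 0.563  -0.2527  0.065 ] gap 0.004146620508163651
(-72, -53) [ 0.5978 -0.152   0.0653] gap 0.004272051479143895
(57, 53) [ 0.4408 -0.2116  0.0629] gap 0.003128833206593829
(57, -53) [ 0.4753 -0.1096  0.0625] gap 0.004882228932653364
rib ends top
(array([ 0.5386, -0.1663,  0.1365]), np.float64(0.02275450181762137)) (array([ 0.5021, -0.1969,  0.0275]), np.float64(0.03461810142242))
('top',) [ 0.5124 -0.1764  2.8048 -0.0001] 0.5975181711960733 1.0620478855084912
('scene',) [ 0.5036 -0.1865  2.8091 -0.0117] 0.37332876154179756 0.8257613068564638
('top', 'scene') [ 0.5131 -0.1789  2.8067 -0.0008] 0.9736617398677297 2.234077759518641
tab [[ 0.5925 -0.2065  0.0272]] [[426.3634 236.1763]] [[218.197  246.1774]]
rib [[ 0.5207 -0.1816  0.0842]] [[421.196  265.8338]] [[239.2488 206.7668]]
front [[ 0.5811 -0.2026  0.0592]] [[427.7094 239.4255]] [[220.0892 232.6276]]
```

View pics/s2.png

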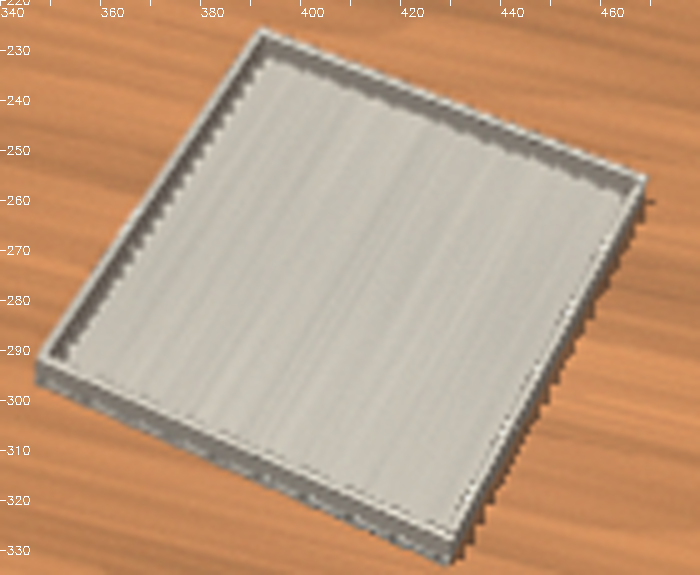

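View pics/s3.png

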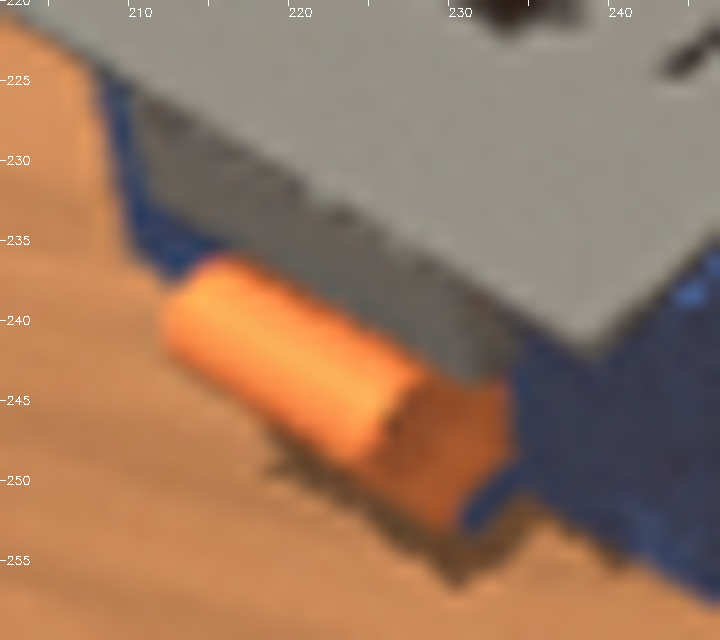

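The plate height measures 65 mm, as it should. The tab's unit-x axis lies almost exactly radial to the base. Next I'll fit the tray and plan the approach with fingers shut, tool tilted 30° so the body leans away from the cover.

```bash
cat > plan.py <<'E'
from h import *
U=np.array([.513,-.178,0]);YAW=2.806
ux=np.array([np.cos(YAW),np.sin(YAW),0]);uy=np.array([-ux[1],ux[0],0]);ez=np.array([0,0,1.])
def toolR(t,sgn=1,yaw=YAW):
    a=np.array([np.cos(yaw),np.sin(yaw),0]);b=np.array([-a[1],a[0],0])
    x=-np.cos(t)*ez+np.sin(t)*a;y=sgn*b;return np.stack([x,y,np.cross(x,y)],1)
def rows(P,Rm,n):
    s=bot.read_state();p0=s["tool_pos"];R0=R.from_rotvec(s["tcp_rot"])
    d=(R0.inv()*R.from_matrix(Rm)).as_rotvec()
    print("rel",d,"dist",np.linalg.norm(P-p0),"tool shift cm",R0.inv().apply(P-p0)*100)
    step=R.from_rotvec(d/n);cur=R0
    for k in range(n):
        sh=cur.inv().apply((P-p0)/n)*100;print(np.r_[d/n,sh].round(3).tolist());cur=cur*step
def here():
    s=bot.read_state();print("t",s["time"],"p",s["tool_pos"],"F",s["wrist_force"],"T",s["torque"],"w",s["width"],"q",s["q"])
    Rm=R.from_rotvec(s["tcp_rot"]).as_matrix();print("tx,ty,tz",Rm.T)
    print("tcp in unit mm",[float(x) for x in (1000*np.array([(s["tool_pos"]-U)@ux,(s["tool_pos"]-U)@uy,s["tool_pos"][2]])).round(1)])
    c=s["tool_pos"]+.022*Rm[:,0];k=ux-Rm[:,0]*(ux@Rm[:,0]);k/=np.linalg.norm(k);c=c+.011*k
    print("corner in unit mm",(1000*np.array([(c-U)@ux,(c-U)@uy,c[2]])).round(1))
E
python3 - <<'E'
from plan import *
from scipy.optimize import least_squares
M=np.array([(105,90,18),(105,-90,18),(-105,-90,18),(-105,90,18)])/1000.
T=[(226.5,210.5),(300.5,225.5),(282,314),(206.5,297.5)]
S=[(429.5,327),(347.5,291.5),(391.5,226.5),(467,255.5)]
S=[(429.5,327),(347.5,291.5),(391.5,226.5),(467,255.5)]
for a,b in zip(S,T):print(tri(a,b))
def W(p):
    c,s=np.cos(p[2]),np.sin(p[2]);return np.c_[p[0]+c*M[:,0]-s*M[:,1],p[1]+s*M[:,0]+c*M[:,1],M[:,2]]
for names in(("top",),("top","scene")):
    f=lambda p:np.concatenate([(proj(n,W(p))-np.array(dict(top=T,scene=S)[n])).ravel() for n in names])
    r=least_squares(f,[.54,.19,-.2]);print(names,r.x,abs(r.fun).max())
here()
t=np.radians(30)
for sg in(1,-1):
    Rm=toolR(t,sg);corner=U+ux*(-.106)+ez*.028
    P=corner-.022*Rm[:,0]-.011*(np.cos(t)*ux+np.sin(t)*ez)
    print(sg,P);rows(P+ez*.10,Rm,1)
E
```

```text
(array([0.655 , 0.2592, 0.0174]), np.float64(0.0008815856046522855))
(array([0.619 , 0.0856, 0.0156]), np.float64(0.0026974678956252908))
(array([0.4144, 0.1276, 0.0112]), np.float64(0.0035101491820007484))
(array([0.452 , 0.3005, 0.0146]), np.float64(0.0009947780153428225))
('top',) [ 0.5353  0.192  -0.2022] 0.6048783462539404
('top', 'scene') [ 0.536   0.1932 -0.2025] 1.9899478162674882
t 0.1 p [ 0.1895 -0.6472  0.252 ] F [ 0.1235 -0.5791 -0.5839] T [-0.0224 -0.0218  0.0409] w 1.0013830052117219 q [-1.3229  0.2647  1.6053 -0.      1.2737 -0.0369]
tx,ty,tz [[-0.0005  0.002  -1.    ]
 [ 0.281  -0.9597 -0.0021]
 [-0.9597 -0.281  -0.0001]]
tcp in unit mm [150.9, 549.6, 252.0]
corner in unit mm [162.  549.5 230. ]
1 [ 0.6325 -0.2197  0.0416]
rel [ 0.6065 -0.506  -0.1604] dist 0.6254700308702208 tool shift cm [ 11.1119 -28.5622 -54.5239]
[0.606, -0.506, -0.16, 11.112, -28.562, -54.524]
-1 [ 0.6325 -0.2197  0.0416]
rel [-2.4478  0.2076 -0.6551] dist 0.6254700308702208 tool shift cm [ 11.1119 -28.5622 -54.5239]
[-2.448, 0.208, -0.655, 11.112, -28.562, -54.524]
```

```bash
cat >> plan.py <<'E'
def pressP(x,z,t,sg=1,y=0.):
    Rm=toolR(t,sg);c=U+ux*x+uy*y+ez*z
    return c-.022*Rm[:,0]-.011*(np.cos(t)*ux+np.sin(t)*ez),Rm
E
python3 - <<'E'
from plan import *
P,Rm=pressP(-.110,.13,np.radians(30));rows(P,Rm,14)
E
```

```text
rel [ 0.6065 -0.506  -0.1604] dist 0.6269055065016504 tool shift cm [ 10.9115 -28.3301 -54.8494]
[0.043, -0.036, -0.011, 0.779, -2.024, -3.918]
[0.043, -0.036, -0.011, 0.663, -2.184, -3.853]
[0.043, -0.036, -0.011, 0.551, -2.342, -3.777]
[0.043, -0.036, -0.011, 0.444, -2.498, -3.69]
[0.043, -0.036, -0.011, 0.342, -2.651, -3.592]
[0.043, -0.036, -0.011, 0.245, -2.801, -3.485]
[0.043, -0.036, -0.011, 0.154, -2.948, -3.367]
[0.043, -0.036, -0.011, 0.069, -3.089, -3.241]
[0.043, -0.036, -0.011, -0.009, -3.227, -3.105]
[0.043, -0.036, -0.011, -0.081, -3.358, -2.961]
[0.043, -0.036, -0.011, -0.146, -3.485, -2.808]
[0.043, -0.036, -0.011, -0.204, -3.605, -2.648]
[0.043, -0.036, -0.011, -0.255, -3.719, -2.481]
[0.043, -0.036, -0.011, -0.298, -3.826, -2.308]
```

Emit:
arm_command(series=[[[0.043, -0.036, -0.011, 0.6, -2.0, -3.9, 0], [0.043, -0.036, -0.011, 0.5, -2.2, -3.85, 0], [0.043, -0.036, -0.011, 0.45, -2.35, -3.8, 0], [0.043, -0.036, -0.011, 0.4, -2.5, -3.7, 0], [0.043, -0.036, -0.011, 0.35, -2.65, -3.6, 0], [0.043, -0.036, -0.011, 0.25, -2.8, -3.5, 0], [0.043, -0.036, -0.011, 0.15, -2.95, -3.4, 0], [0.043, -0.036, -0.011, 0.1, -3.1, -3.25, 0], [0.043, -0.036, -0.011, 0, -3.2, -3.1, 0], [0.043, -0.036, -0.011, -0.1, -3.35, -3.0, 0]]])

```text
time: 1.1
tool_pos: [0.516, -0.3397, 0.1702]
tcp_rot: [-1.657, 0.126, 2.467]
wrist_force: [0.1, -1.4, 0.5]
width: -0.003
```

Run:
```python
from plan import *
here()
P,Rm=pressP(-.110,.10,np.radians(30));rows(P,Rm,7)
```

```text
t 1.1 p [ 0.516  -0.3397  0.1702] F [ 0.0863 -1.4302  0.4984] T [-0.056  -0.1608  0.0395] w -0.002559364170878127 q [-0.5597  0.4513  1.5571 -0.1196  1.5069  1.2228]
tx,ty,tz [[-0.37    0.0913 -0.9245]
 [-0.1849 -0.9825 -0.023 ]
 [-0.9104  0.1624  0.3804]]
tcp in unit mm [-56.1, 151.7, 170.2]
corner in unit mm [-37.6 152.3 154. ]
rel [ 0.1444 -0.1313 -0.0454] dist 0.1781681109688031 tool shift cm [  1.8735 -13.753  -11.1707]
[0.021, -0.019, -0.006, 0.268, -1.965, -1.596]
[0.021, -0.019, -0.006, 0.251, -1.996, -1.56]
[0.021, -0.019, -0.006, 0.235, -2.026, -1.523]
[0.021, -0.019, -0.006, 0.22, -2.055, -1.485]
[0.021, -0.019, -0.006, 0.206, -2.084, -1.446]
[0.021, -0.019, -0.006, 0.193, -2.112, -1.407]
[0.021, -0.019, -0.006, 0.181, -2.14, -1.366]
```

Emit:
arm_command(series=[[[0.021, -0.019, -0.006, 0.25, -2.0, -1.6, 0], [0.021, -0.019, -0.006, 0.25, -2.0, -1.55, 0], [0.021, -0.019, -0.006, 0.25, -2.0, -1.5, 0], [0.021, -0.019, -0.006, 0.2, -2.05, -1.5, 0], [0.021, -0.019, -0.006, 0.2, -2.1, -1.45, 0], [0.021, -0.019, -0.006, 0.2, -2.1, -1.4, 0], [0.021, -0.019, -0.006, 0.2, -2.1, -1.4, 0], [0, 0, 0, 0, 0, 0, 0]]])

```text
time: 1.9
tool_pos: [0.6426, -0.208, 0.1012]
tcp_rot: [-1.398, 0.241, 2.474]
wrist_force: [0.1, -0.7, -1.1]
width: -0.002
```

Run:
```python
from plan import *
here()
P,Rm=pressP(-.110,.028,np.radians(30));rows(P,Rm,4)
```

```text
t 1.9 p [ 0.6426 -0.208   0.1012] F [ 0.0973 -0.7132 -1.0538] T [-0.0657 -0.2192 -0.035 ] w -0.0022075134043757026 q [-0.3457  0.7208  1.3169 -0.0088  1.6453  1.5626]
tx,ty,tz [[-0.4878  0.1664 -0.8569]
 [-0.3285 -0.9445  0.0036]
 [-0.8088  0.2832  0.5154]]
tcp in unit mm [-132.2, -14.4, 101.2]
corner in unit mm [-111.5  -14.3   88.1]
rel [-0.001   0.0179 -0.0036] dist 0.061417946489884176 tool shift cm [ 5.2082  1.414  -2.932 ]
[-0.0, 0.004, -0.001, 1.302, 0.354, -0.733]
[-0.0, 0.004, -0.001, 1.305, 0.355, -0.727]
[-0.0, 0.004, -0.001, 1.308, 0.356, -0.721]
[-0.0, 0.004, -0.001, 1.311, 0.358, -0.715]
```

Emit:
arm_command(series=[[[0, 0.004, -0.001, 1.3, 0.35, -0.75, 0], [0, 0.004, -0.001, 1.3, 0.35, -0.7, 0], [0, 0.004, -0.001, 1.3, 0.35, -0.7, 0], [0, 0.004, -0.001, 1.25, 0.35, -0.7, 0], [0, 0, 0, 0, 0, 0, 0]]])

```text
time: 2.4
tool_pos: [0.6324, -0.224, 0.036]
tcp_rot: [-1.415, 0.243, 2.462]
wrist_force: [-1.5, 0.0, -0.7]
width: -0.006
```

Run:
```python
from plan import *
p,d=bot.read_camera("scene");here()
crop(p,180,160,110,110,6,"pics/s4.png")
P,Rm=pressP(-.096,.028,np.radians(30));rows(P,Rm,4)
```

```text
t 2.45 p [ 0.6329 -0.224   0.037 ] F [-0.3866 -0.9257 -0.3815] T [-0.0588 -0.2591 -0.0493] w 0.005614831772162781 q [-0.3691  0.7674  1.3628 -0.0169  1.5374  1.5446]
tx,ty,tz [[-0.4743  0.1654 -0.8647]
 [-0.3311 -0.9436  0.0012]
 [-0.8157  0.2869  0.5023]]
tcp in unit mm [-128.4, 4.0, 37.0]
corner in unit mm [-107.8    4.    23.5]
rel [-0.0022  0.0027 -0.0001] dist 0.013288155724270594 tool shift cm [ 0.2015 -0.3924  1.2535]
[-0.001, 0.001, -0.0, 0.05, -0.098, 0.313]
[-0.001, 0.001, -0.0, 0.05, -0.098, 0.313]
[-0.001, 0.001, -0.0, 0.05, -0.098, 0.313]
[-0.001, 0.001, -0.0, 0.05, -0.099, 0.313]
```

View pics/s4.png

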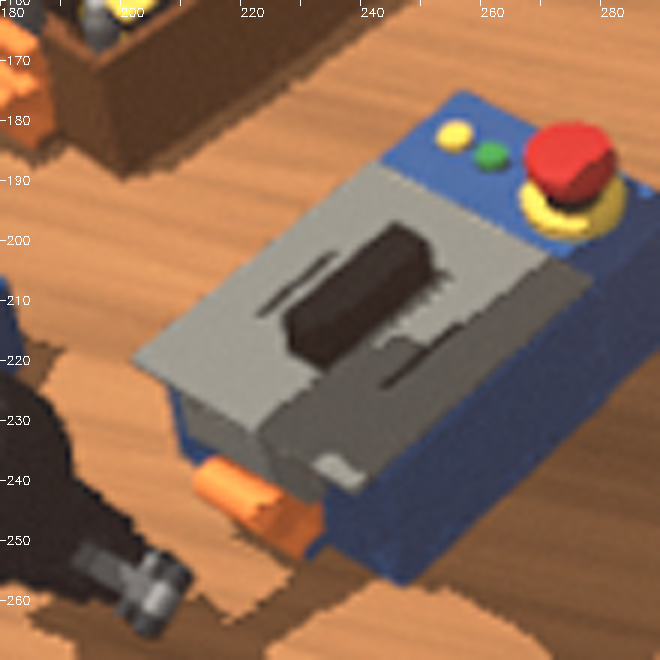

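The picture shows the shut fingertips at (205,257), in front of the nose at (215–232, 238–252) and about 20 mm away. The cover is still shut.

Emit:
arm_command(series=[[[0, 0.001, 0, 0.03, -0.1, 0.32, 0], [0, 0.001, 0, 0.03, -0.1, 0.32, 0], [0, 0.001, 0, 0.03, -0.1, 0.32, 0], [0, 0, 0, 0.03, -0.1, 0.3, 0], [0, 0, 0, 0, 0, 0, 0]]])

```text
time: 2.95
tool_pos: [0.6241, -0.2167, 0.046]
tcp_rot: [-1.426, 0.245, 2.455]
wrist_force: [-0.2, 0.6, -0.6]
width: -0.001
```

Run:
```python
from plan import *
here()
s=bot.read_state();Rm=R.from_rotvec(s["tcp_rot"]).as_matrix()
print("tip proj",proj("scene",s["tool_pos"]+.022*Rm[:,0]),proj("top",s["tool_pos"]+.022*Rm[:,0]))
P,Rm=pressP(-.090,.028,np.radians(30));rows(P,Rm,4)
```

```text
t 2.95 p [ 0.6241 -0.2167  0.046 ] F [-0.2124  0.5605 -0.5758] T [-0.0444 -0.2163 -0.0359] w -0.0005585417847784473 q [-0.3649  0.7345  1.3981 -0.014   1.5269  1.5487]
tx,ty,tz [[-0.4675  0.1636 -0.8687]
 [-0.3318 -0.9433  0.0009]
 [-0.8193  0.2887  0.4953]]
tcp in unit mm [-117.6, -0.1, 46.0]
corner in unit mm [-97.2  -0.1  32.3]
tip proj [[211.2081 252.8574]] [[428.8872 227.025 ]]
rel [-0.0028 -0.0054  0.0005] dist 0.008375264041565248 tool shift cm [0.7374 0.0108 0.3969]
[-0.001, -0.001, 0.0, 0.184, 0.003, 0.099]
[-0.001, -0.001, 0.0, 0.184, 0.003, 0.099]
[-0.001, -0.001, 0.0, 0.185, 0.003, 0.099]
[-0.001, -0.001, 0.0, 0.185, 0.002, 0.098]
```

Emit:
arm_command(series=[[[0, 0, 0, 0.3, 0, 0.06, 0], [0, 0, 0, 0.3, 0, 0.06, 0], [0, 0, 0, 0, 0, 0, 0]]])

```text
time: 3.25
tool_pos: [0.6207, -0.215, 0.042]
tcp_rot: [-1.429, 0.245, 2.455]
wrist_force: [0.8, -0.1, 0.3]
width: 0.001
```

```bash
python3 -c "
from plan import *
here()"
```

```text
t 3.25 p [ 0.6207 -0.215   0.042 ] F [ 0.8499 -0.075   0.3267] T [-0.1077 -0.1972 -0.016 ] w 0.0011134130501814527 q [-0.3643  0.7313  1.4115 -0.0141  1.5149  1.5488]
tx,ty,tz [[-0.4661  0.1627 -0.8697]
 [-0.3312 -0.9436  0.001 ]
 [-0.8204  0.2885  0.4937]]
tcp in unit mm [-113.8, -0.6, 42.0]
corner in unit mm [-93.4  -0.6  28.3]
```

Emit:
arm_command(series=[[[0, 0, 0, 0.05, 0, 0.1, 0], [0, 0, 0, 0.05, 0, 0.1, 0], [0, 0, 0, 0.05, 0, 0.1, 0]]])

```text
time: 3.55
tool_pos: [0.6172, -0.2138, 0.0416]
tcp_rot: [-1.428, 0.245, 2.455]
wrist_force: [0.1, 0.4, -0.0]
width: 0.004
```

```bash
cat > f.py <<'E'
from plan import *
s=bot.read_state();Rm=R.from_rotvec(s["tcp_rot"]).as_matrix();F=s["wrist_force"]
c=s["tool_pos"]+.022*Rm[:,0];k=ux-Rm[:,0]*(ux@Rm[:,0]);k/=np.linalg.norm(k);c=c+.011*k
print("corner",(1000*np.array([(c-U)@ux,(c-U)@uy,c[2]])).round(2),"push",(-F@ux).round(2),"side",(F@uy).round(2),"up",F[2].round(2))
E
python3 f.py
```

```text
corner [-89.72  -0.55  27.94] push -0.0 side -0.42 up -0.04
```

Emit:
arm_command(series=[[[0, 0, 0, 0.05, 0, 0.1, 0], [0, 0, 0, 0.05, 0, 0.1, 0]]])

```text
time: 3.75
tool_pos: [0.6148, -0.213, 0.0416]
tcp_rot: [-1.428, 0.245, 2.455]
wrist_force: [-0.2, 0.3, -0.3]
width: -0.001
```

```bash
python3 f.py
```

```text
corner [-87.24  -0.52  27.94] push -0.25 side -0.21 up -0.32
```

Emit:
arm_command(series=[[[0, 0, 0, 0.05, 0, 0.1, 0], [0, 0, 0, 0.05, 0, 0.08, 0]]])

```text
time: 3.95
tool_pos: [0.6127, -0.2123, 0.0417]
tcp_rot: [-1.428, 0.245, 2.455]
wrist_force: [-0.1, -0.9, 0.3]
width: -0.003
```

```bash
python3 f.py
```

```text
corner [-85.01  -0.46  28.  ] push 0.22 side 0.87 up 0.27
```

Emit:
arm_command(series=[[[0, 0, 0, 0.05, 0, 0.08, 0], [0, 0, 0, 0.05, 0, 0.08, 0]]])

```text
time: 4.15
tool_pos: [0.6108, -0.2116, 0.0417]
tcp_rot: [-1.428, 0.245, 2.455]
wrist_force: [0.1, 1.1, -0.1]
width: -0.0
```

```bash
python3 f.py
```

```text
corner [-82.97  -0.45  27.97] push -0.26 side -1.09 up -0.14
```

Emit:
arm_command(series=[[[0, 0, 0, 0.05, 0, 0.08, 0], [0, 0, 0, 0.05, 0, 0.08, 0]]])

```text
time: 4.35
tool_pos: [0.6093, -0.2111, 0.0416]
tcp_rot: [-1.429, 0.245, 2.454]
wrist_force: [3.3, -0.5, 0.5]
width: 0.0
```

```bash
python3 f.py
```

```text
corner [-81.37  -0.47  27.92] push 3.27 side -0.61 up 0.47
```

Contact is at about x −81.5 mm with 3.3 N, roughly the preload. I'll press in small steps.

Emit:
arm_command(series=[[[0, 0, 0, 0.05, 0, 0.08, 0], [0, 0, 0, 0.05, 0, 0.08, 0]]])

```text
time: 4.55
tool_pos: [0.609, -0.211, 0.0419]
tcp_rot: [-1.435, 0.246, 2.451]
wrist_force: [2.8, -0.7, -0.1]
width: 0.001
```

```bash
python3 f.py
```

```text
corner [-81.17  -0.45  28.09] push 2.85 side -0.22 up -0.11
```

Emit:
arm_command(series=[[[0, 0, 0, 0.08, 0, 0.13, 0], [0, 0, 0, 0.08, 0, 0.13, 0]]])

```text
time: 4.75
tool_pos: [0.608, -0.2107, 0.0425]
tcp_rot: [-1.441, 0.247, 2.448]
wrist_force: [3.5, -0.5, 1.1]
width: -0.002
```

```bash
python3 f.py
```

```text
corner [-80.15  -0.45  28.62] push 3.51 side -0.69 up 1.07
```

Emit:
arm_command(series=[[[0, 0, 0, 0.14, 0, 0.2, 0], [0, 0, 0, 0.14, 0, 0.2, 0]]])

```text
time: 4.95
tool_pos: [0.6062, -0.21, 0.0436]
tcp_rot: [-1.451, 0.249, 2.443]
wrist_force: [7.0, -1.5, 2.4]
width: -0.0
```

```bash
python3 f.py
```

```text
corner [-78.39  -0.48  29.55] push 7.13 side -0.93 up 2.41
```

Emit:
arm_command(series=[[[0, 0, 0, 0.18, 0, 0.2, 0], [0, 0, 0, 0.18, 0, 0.2, 0]]])

```text
time: 5.15
tool_pos: [0.605, -0.2096, 0.0443]
tcp_rot: [-1.464, 0.251, 2.436]
wrist_force: [7.5, -2.6, 0.9]
width: 0.002
```

```bash
python3 f.py
python3 - <<'E'
from plan import *
p,d=bot.read_camera("scene");here()
crop(p,180,160,110,110,6,"pics/s5.png")
E
python3 f.py
```

```text
corner [-77.27  -0.45  30.06] push 7.96 side -0.06 up 0.88
t 5.2 p [ 0.6051 -0.2096  0.0444] F [ 5.5961 -1.3016  0.5118] T [-0.4288 -1.1557 -0.0196] w -0.0016160566763838789 q [-0.3653  0.6833  1.4786 -0.014   1.4672  1.5485]
tx,ty,tz [[-0.4424  0.1543 -0.8834]
 [-0.3314 -0.9435  0.0012]
 [-0.8333  0.2933  0.4686]]
tcp in unit mm [-97.4, -0.4, 44.4]
corner in unit mm [-77.4  -0.4  30.1]
corner [-77.36  -0.45  30.13] push 5.71 side -0.61 up 0.51
```

View pics/s5.png

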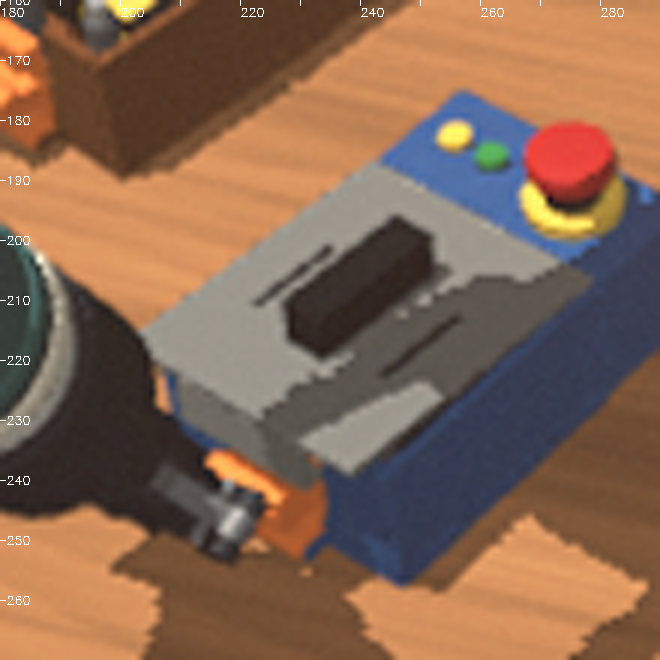

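The front corner has moved from row 242 to about 239, so the cover seems to be rising. I'll hold the press.

Emit:
arm_command(series=[[[0, 0, 0, 0.16, 0, 0.18, 0], [0, 0, 0, 0.16, 0, 0.18, 0], [0, 0, 0, 0.16, 0, 0.18, 0], [0, 0, 0, 0.16, 0, 0.18, 0]]])

```text
time: 5.6
tool_pos: [0.6048, -0.2095, 0.0448]
tcp_rot: [-1.494, 0.256, 2.419]
wrist_force: [7.3, -2.2, 0.7]
width: -0.003
```

```bash
python3 f.py
python3 - <<'E'
from plan import *
p,d=bot.read_camera("scene")
crop(p,180,160,110,110,6,"pics/s6.png")
E
python3 f.py
```

```text
corner [-77.35  -0.44  30.06] push 7.59 side -0.32 up 0.72
corner [-77.31  -0.46  30.1 ] push 7.2 side -0.23 up 0.0
```

View pics/s6.png

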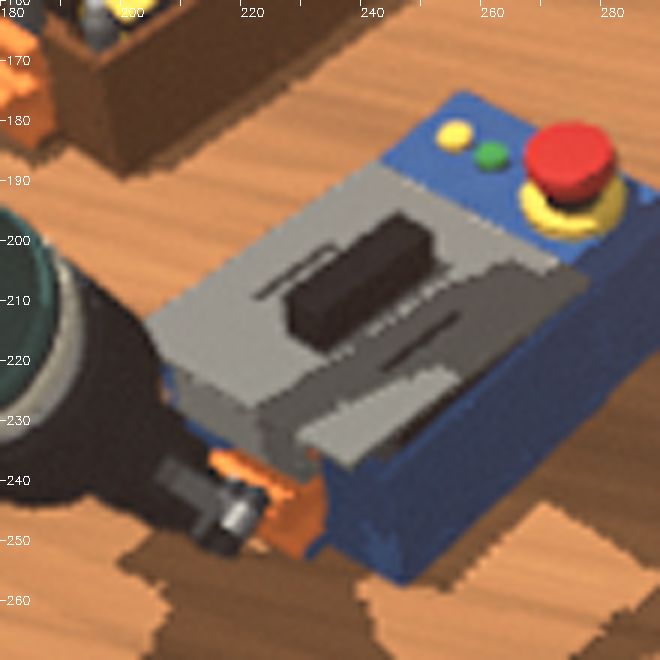

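Emit:
arm_command(series=[[[0, -0.01, 0, 0.16, 0, 0.16, 0], [0, -0.01, 0, 0.16, 0, 0.16, 0], [0, -0.01, 0, 0.16, 0, 0.16, 0], [0, -0.01, 0, 0.16, 0, 0.16, 0]]])

```text
time: 6.05
tool_pos: [0.605, -0.2096, 0.0445]
tcp_rot: [-1.473, 0.253, 2.431]
wrist_force: [7.4, -2.2, 0.2]
width: -0.001
```

```bash
python3 f.py
python3 - <<'E'
from plan import *
p,d=bot.read_camera("scene")
crop(p,180,160,110,110,6,"pics/s7.png")
E
python3 f.py
```

```text
corner [-77.32  -0.45  30.08] push 7.71 side -0.33 up 0.17
corner [-77.34  -0.45  30.08] push 7.42 side 0.37 up 1.04
```

View pics/s7.png

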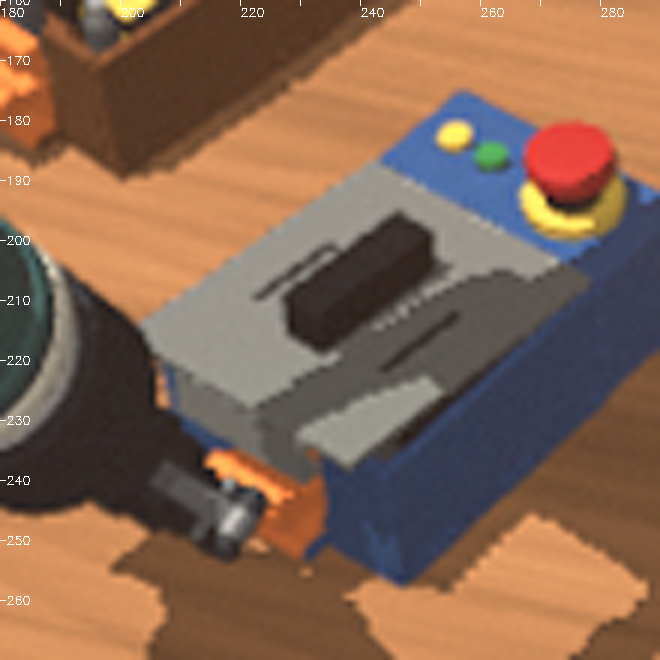

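The front corner now sits at (237,237), up about 5 px or 10 mm, and has stopped moving. I'll back straight off and check.

Emit:
arm_command(series=[[[0, 0, 0, -0.3, 0, -0.52, 0], [0, 0, 0, -0.75, 0, -1.3, 0], [0, 0, 0, -1.0, 0, -1.7, 0], [0, 0, 0, -2.5, 0, -1.0, 0], [0, 0, 0, -3.5, 0, 0, 0], [0, 0, 0, -4, 0, 0, 0], [0, 0, 0, -4, 0, 0, 0]]])

```text
time: 6.8
tool_pos: [0.7048, -0.2444, 0.1567]
tcp_rot: [-1.42, 0.243, 2.459]
wrist_force: [-0.1, -0.4, 0.6]
width: 0.003
```

Run:
```python
from plan import *
p,d=bot.read_camera("scene");q,e=bot.read_camera("top");here()
crop(p,180,160,110,110,6,"pics/s8.png")
crop(q,365,220,100,110,5,"pics/t8.png")
np.savez("a8.npz",p=p,d=d,q=q,e=e)
C=cloud("scene",d)
# plate fit from scene depth: points in unit frame
L=np.stack([(C-U)@ux,(C-U)@uy,C[...,2]],-1)
m=(abs(L[...,1])<50)&(abs(L[...,1])>15)&(L[...,0]>-66)&(L[...,0]<50)&(L[...,2]>.055)&(L[...,2]<.09)
X=L[m];A=np.c_[X[:,0],X[:,1],np.ones(len(X))];print(len(X),np.linalg.lstsq(A,X[:,2],rcond=None)[0])
```

```text
t 6.9 p [ 0.7089 -0.246   0.1625] F [0.0476 0.4077 0.9199] T [-0.0719 -0.2433  0.0109] w -0.0013777028648151014 q [-0.3617  0.7979  1.0615 -0.0129  1.7919  1.5479]
tx,ty,tz [[-0.4608  0.1608 -0.8728]
 [-0.3316 -0.9434  0.0012]
 [-0.8232  0.29    0.4881]]
tcp in unit mm [-207.3, -0.3, 162.5]
corner in unit mm [-187.    -0.3  148.7]
0 [0. 0. 0.]
```

View pics/s8.png

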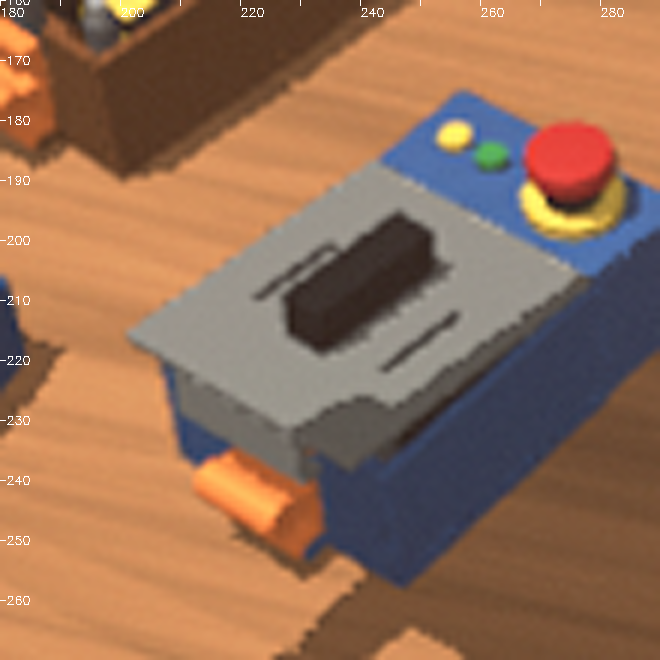

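View pics/t8.png

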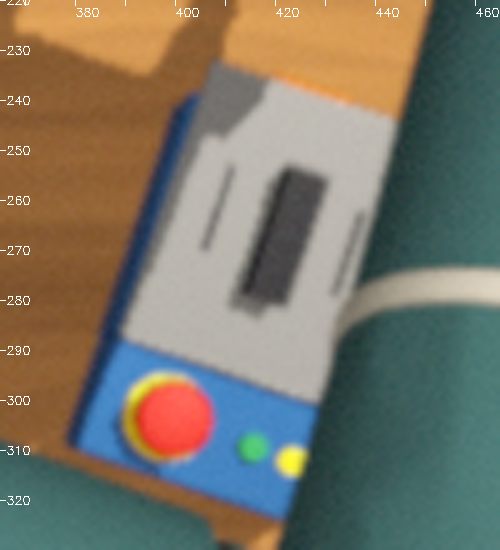

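The cover stays up after release, with front corners at scene (199,216) and (236,237). I'll redo the plane fit with the right units and locate the rib.

Run:
```python
from plan import *
z=np.load("a8.npz")
for n,d,p in(("scene",z["d"],z["p"]),("top",z["e"],z["q"])):
    C=cloud(n,d);L=np.stack([(C-U)@ux,(C-U)@uy,C[...,2]],-1)*1000
    m=(abs(L[...,1])<48)&(abs(L[...,1])>18)&(L[...,0]>-64)&(L[...,0]<50)&(L[...,2]>55)&(L[...,2]<85)
    X=L[m];A=np.c_[X[:,0],X[:,1],np.ones(len(X))];print(n,len(X),np.linalg.lstsq(A,X[:,2],rcond=None)[0])
    g=p.max(-1)<75
    m=g&(abs(L[...,1])<25)&(L[...,0]>-60)&(L[...,0]<40)&(L[...,2]>79)&(L[...,2]<105)
    X=L[m];A=np.c_[X[:,0],X[:,1],np.ones(len(X))];c=np.linalg.lstsq(A,X[:,2],rcond=None)[0]
    print(" rib",len(X),"min",np.percentile(X,3,0),"max",np.percentile(X,97,0),"fit",c)
# two-view: rib near-left/right top corners
crop(z["p"],220,190,40,35,16,"pics/s9.png",5);crop(z["q"],405,245,35,40,14,"pics/t9.png",5)
```

```text
scene 915 [-0.0962  0.0068 70.8131]
 rib 258 min [-36.5788  -9.0743  80.3361] max [20.7926  9.1418 95.7914] fit [-0.0278  0.1987 88.9637]
top 1194 [-0.1059  0.0021 69.9743]
 rib 135 min [-28.0333  -6.6028  80.0651] max [19.7517  7.1432 94.3469] fit [-0.0659  0.2016 89.0844]
```

View pics/s9.png

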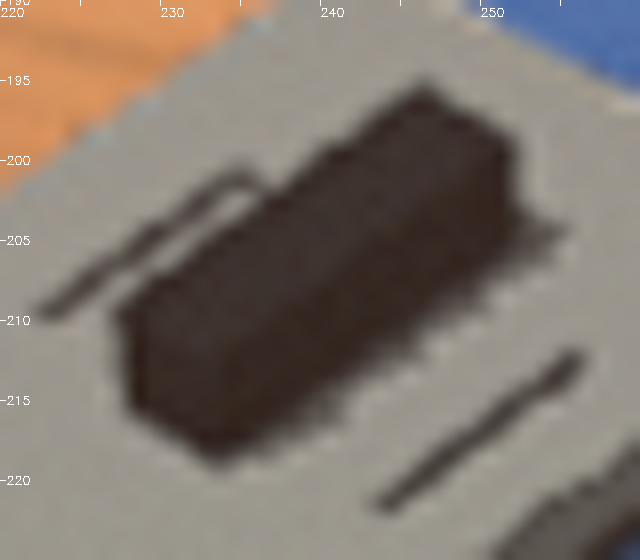

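View pics/t9.png

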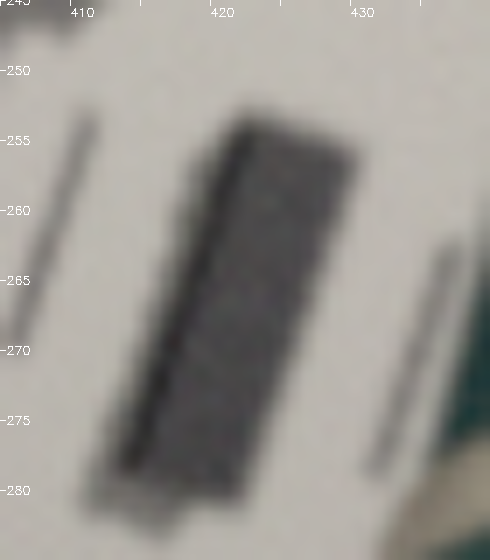

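Run:
```python
from plan import *
for a,b in(((246,195.5),(422,280.5)),((227,209.5),(430,256))):
    P,g=tri(a,b);print("rib corner unit mm",((P-U)@ux*1000).round(1),((P-U)@uy*1000).round(1),(P[2]*1000).round(1),g)
Rm=toolR(-.1);P=U+ux*(-.005)+ez*.150;rows(P,Rm,7)
```

```text
rib corner unit mm 22.3 10.3 88.3 0.002830851200466746
rib corner unit mm -34.1 11.3 90.5 1.759399047855763e-06
rel [-0.0026  0.6099 -0.0007] dist 0.202698486731532 tool shift cm [10.9673  0.0798 17.0464]
[-0.0, 0.087, -0.0, 1.567, 0.011, 2.435]
[-0.0, 0.087, -0.0, 1.349, 0.011, 2.562]
[-0.0, 0.087, -0.0, 1.121, 0.01, 2.67]
[-0.0, 0.087, -0.0, 0.884, 0.009, 2.757]
[-0.0, 0.087, -0.0, 0.641, 0.008, 2.824]
[-0.0, 0.087, -0.0, 0.393, 0.007, 2.869]
[-0.0, 0.087, -0.0, 0.142, 0.006, 2.892]
```

Emit:
arm_command(series=[[[0, 0.087, 0, 1.3, 0.01, 2.4, 0.45], [0, 0.087, 0, 1.2, 0.01, 2.6, 0.45], [0, 0.087, 0, 1.1, 0.01, 2.7, 0.45], [0, 0.087, 0, 0.9, 0.01, 2.75, 0.45], [0, 0.087, 0, 0.65, 0.01, 2.8, 0.45], [0, 0.087, 0, 0.4, 0.01, 2.85, 0.45], [0, 0.087, 0, 0.15, 0.01, 2.9, 0.45], [0, 0, 0, 0, 0, 0, 0.45]]])

```text
time: 7.7
tool_pos: [0.4947, -0.1709, 0.1269]
tcp_rot: [-2.116, 0.361, 1.968]
wrist_force: [-0.8, 0.0, 0.2]
width: 0.45
```

Run:
```python
from plan import *
here()
Rm=toolR(-.1);P=U+ux*(-.005)+uy*.0007+ez*.115;rows(P,Rm,3)
```

```text
t 7.7 p [ 0.4947 -0.1709  0.1269] F [-0.7837  0.0334  0.2249] T [ 0.0149  0.0751 -0.0018] w 0.4496586905403065 q [-0.3821  0.0516  2.099   0.0038  0.9189  1.5244]
tx,ty,tz [[ 0.068  -0.0241 -0.9974]
 [-0.3315 -0.9435  0.0002]
 [-0.941   0.3306 -0.0721]]
tcp in unit mm [19.6, -0.7, 126.9]
corner in unit mm [ 29.   -0.7 104.2]
rel [-0.0023  0.0279 -0.0004] dist 0.02737971524577141 tool shift cm [ 1.3652  0.1327 -2.3696]
[-0.001, 0.009, -0.0, 0.455, 0.044, -0.79]
[-0.001, 0.009, -0.0, 0.462, 0.045, -0.786]
[-0.001, 0.009, -0.0, 0.47, 0.046, -0.781]
```

Emit:
arm_command(series=[[[0, 0.009, 0, 0.3, 0.04, -0.8, 0.45], [0, 0.009, 0, 0.3, 0.04, -0.8, 0.45], [0, 0.009, 0, 0.3, 0.04, -0.75, 0.45], [0, 0, 0, 0, 0, 0, 0.45], [0, 0, 0, 0, 0, 0, 0.45]]])

```text
time: 8.2
tool_pos: [0.5195, -0.1811, 0.1182]
tcp_rot: [-2.143, 0.366, 1.943]
wrist_force: [-0.0, 0.1, 0.0]
width: 0.451
```

Run:
```python
from plan import *
here()
Rm=toolR(-.1);P=U+ux*(-.005)+uy*.0007+ez*.0955;rows(P,Rm,4)
p,d=bot.read_camera("scene");q,e=bot.read_camera("top")
crop(p,180,140,120,110,6,"pics/s10.png");crop(q,365,220,100,110,5,"pics/t10.png")
```

```text
t 8.2 p [ 0.5195 -0.1811  0.1182] F [-0.0398  0.1317  0.0043] T [ 0.0094  0.0389 -0.0281] w 0.4508714804579781 q [-0.3832  0.0978  2.0691  0.0055  0.877   1.5221]
tx,ty,tz [[ 0.092  -0.0325 -0.9952]
 [-0.3315 -0.9434  0.0002]
 [-0.9389  0.3299 -0.0976]]
tcp in unit mm [-7.1, 0.8, 118.2]
corner in unit mm [ 1.7  0.8 95.2]
rel [-0.0023  0.0022 -0.0004] dist 0.022775447925022813 tool shift cm [ 2.2357 -0.0099  0.4345]
[-0.001, 0.001, -0.0, 0.559, -0.002, 0.109]
[-0.001, 0.001, -0.0, 0.559, -0.002, 0.109]
[-0.001, 0.001, -0.0, 0.559, -0.002, 0.109]
[-0.001, 0.001, -0.0, 0.559, -0.002, 0.11]
```

View pics/s10.png

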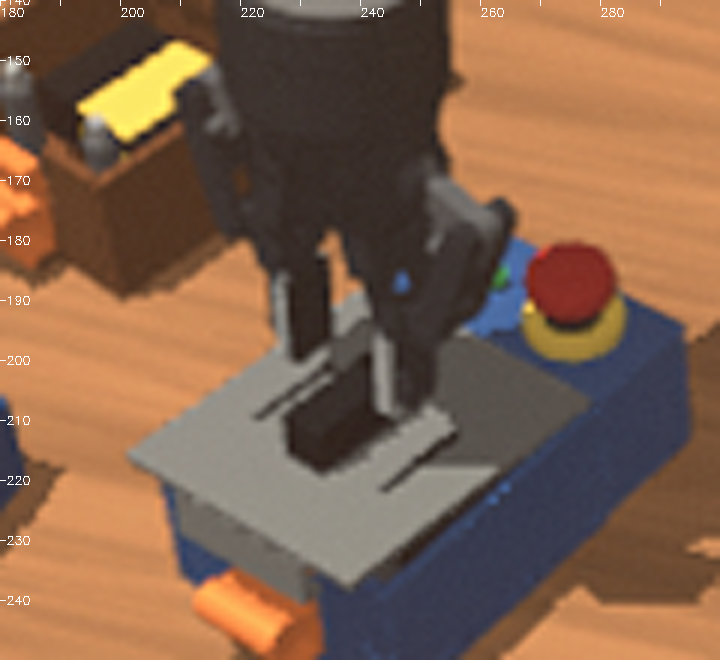

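The jaws straddle the rib, with the fingertips at (231,199) and (247,208) on either side. I'll descend in small steps.

Emit:
arm_command(series=[[[0, 0, 0, 0.5, 0, 0.08, 0.45], [0, 0, 0, 0.5, 0, 0.08, 0.45], [0, 0, 0, 0.4, 0, 0.08, 0.45], [0, 0, 0, 0.3, 0, 0.08, 0.45], [0, 0, 0, 0.1, 0, 0, 0.45], [0, 0, 0, 0, 0, 0, 0.45]]])

```text
time: 8.9
tool_pos: [0.5176, -0.1804, 0.0981]
tcp_rot: [-2.142, 0.365, 1.944]
wrist_force: [0.9, 0.8, 0.4]
width: 0.449
```

Run:
```python
from plan import *
here()
```

```text
t 8.9 p [ 0.5176 -0.1804  0.0981] F [0.876  0.7542 0.3545] T [ 0.0014  0.0921 -0.0188] w 0.44949909828084794 q [-0.3833  0.1208  2.0869  0.0058  0.8373  1.5217]
tx,ty,tz [[ 0.0911 -0.0321 -0.9953]
 [-0.3314 -0.9435  0.0001]
 [-0.9391  0.3299 -0.0966]]
tcp in unit mm [-5.1, 0.7, 98.1]
corner in unit mm [ 3.7  0.7 75.1]
```

Emit:
arm_command(series=[[[0, 0, 0, 0.12, 0, 0, 0.45], [0, 0, 0, 0, 0, 0, 0.3], [0, 0, 0, 0, 0, 0, 0.25], [0, 0, 0, 0, 0, 0, 0.25]]], newtons=20)

```text
time: 9.3
tool_pos: [0.5178, -0.1806, 0.0972]
tcp_rot: [-2.142, 0.366, 1.943]
wrist_force: [-0.0, 0.2, -0.3]
width: 0.253
```

```bash
python3 f.py;python3 - <<'E'
from plan import *
here()
E
```

```text
corner [ 3.4   0.88 74.22] push -0.09 side -0.13 up -0.29
t 9.3 p [ 0.5178 -0.1806  0.0972] F [-0.0452  0.1543 -0.2947] T [ 0.0288  0.0377 -0.0022] w 0.2529312294325421 q [-0.3834  0.1221  2.0873  0.0055  0.8348  1.5217]
tx,ty,tz [[ 0.0916 -0.0326 -0.9953]
 [-0.3314 -0.9435  0.0004]
 [-0.939   0.3298 -0.0973]]
tcp in unit mm [-5.4, 0.9, 97.2]
corner in unit mm [ 3.4  0.9 74.2]
```

Nothing touched yet at 21 mm open, so the rib is centred to within ±2 mm. Closing now.

Emit:
arm_command(series=[[[0, 0, 0, 0, 0, 0, 0.2], [0, 0, 0, 0, 0, 0, 0.17], [0, 0, 0, 0, 0, 0, 0.12], [0, 0, 0, 0, 0, 0, 0.05]]], newtons=20)

```text
time: 9.7
tool_pos: [0.5178, -0.1808, 0.0974]
tcp_rot: [-2.143, 0.366, 1.944]
wrist_force: [-0.9, -0.6, 0.0]
width: 0.205
```

```bash
python3 f.py;python3 - <<'E'
from plan import *
here()
E
```

```text
corner [ 3.32  1.08 74.43] push -0.61 side 0.89 up 0.02
t 9.7 p [ 0.5178 -0.1808  0.0974] F [-0.8652 -0.6407  0.0207] T [-0.0195  0.13    0.0326] w 0.2052308954879542 q [-0.3835  0.1218  2.0872  0.005   0.835   1.5214]
tx,ty,tz [[ 0.0917 -0.033  -0.9952]
 [-0.331  -0.9436  0.0008]
 [-0.9392  0.3293 -0.0975]]
tcp in unit mm [-5.5, 1.1, 97.4]
corner in unit mm [ 3.3  1.1 74.4]
```

Emit:
arm_command(series=[[[0, 0, 0, 0, 0, 0, 0], [0, 0, 0, 0.02, 0, -0.2, 0], [0, 0, 0, 0.02, 0, -0.2, 0], [0, 0, 0, 0.02, 0, -0.2, 0]]], newtons=40)

```text
time: 10.1
tool_pos: [0.5223, -0.1824, 0.0971]
tcp_rot: [-2.139, 0.365, 1.947]
wrist_force: [-2.2, 0.0, 2.1]
width: 0.199
```

```bash
python3 f.py;python3 - <<'E'
from plan import *
here()
E
```

```text
corner [-1.36  1.06 74.12] push -2.04 side 0.7 up 2.12
t 10.1 p [ 0.5223 -0.1824  0.0971] F [-2.1607  0.0142  2.1233] T [0.0939 0.4569 0.0776] w 0.198706271030013 q [-0.383   0.1328  2.0752  0.0048  0.8396  1.522 ]
tx,ty,tz [[ 0.0884 -0.0318 -0.9956]
 [-0.3308 -0.9437  0.0008]
 [-0.9395  0.3293 -0.094 ]]
tcp in unit mm [-10.2, 1.0, 97.1]
corner in unit mm [-1.4  1.1 74.1]
```

Emit:
arm_command(series=[[[0, 0, 0, 0.01, 0, -0.25, 0], [0, 0, 0, 0.01, 0, -0.25, 0], [0, 0, 0, 0.01, 0, -0.25, 0]]])

```text
time: 10.4
tool_pos: [0.5297, -0.1849, 0.0972]
tcp_rot: [-2.139, 0.365, 1.948]
wrist_force: [-2.0, -1.3, 1.3]
width: 0.199
```

```bash
python3 f.py;python3 - <<'E'
from plan import *
here()
E
```

```text
corner [-9.18  1.06 74.31] push -1.5 side 1.85 up 1.33
t 10.4 p [ 0.5297 -0.1849  0.0972] F [-2.0277 -1.2559  1.335 ] T [0.0547 0.3358 0.0135] w 0.19886150085462448 q [-0.3823  0.147   2.0584  0.0046  0.843   1.5228]
tx,ty,tz [[ 0.0877 -0.0316 -0.9956]
 [-0.3309 -0.9437  0.0008]
 [-0.9396  0.3294 -0.0932]]
tcp in unit mm [-18.1, 1.0, 97.2]
corner in unit mm [-9.2  1.1 74.3]
```

Run:
```python
from plan import *
p,d=bot.read_camera("scene");crop(p,180,140,120,110,6,"pics/s11.png");here()
```

```text
t 10.45 p [ 0.5303 -0.1851  0.0974] F [-0.8087 -0.7119  0.2919] T [-0.0558  0.1908  0.0866] w 0.1962820657959152 q [-0.3823  0.1474  2.0576  0.0047  0.8425  1.5228]
tx,ty,tz [[ 0.0885 -0.0318 -0.9956]
 [-0.3309 -0.9437  0.0007]
 [-0.9395  0.3294 -0.094 ]]
tcp in unit mm [-18.7, 1.0, 97.4]
corner in unit mm [-9.8  1.1 74.4]
```

View pics/s11.png

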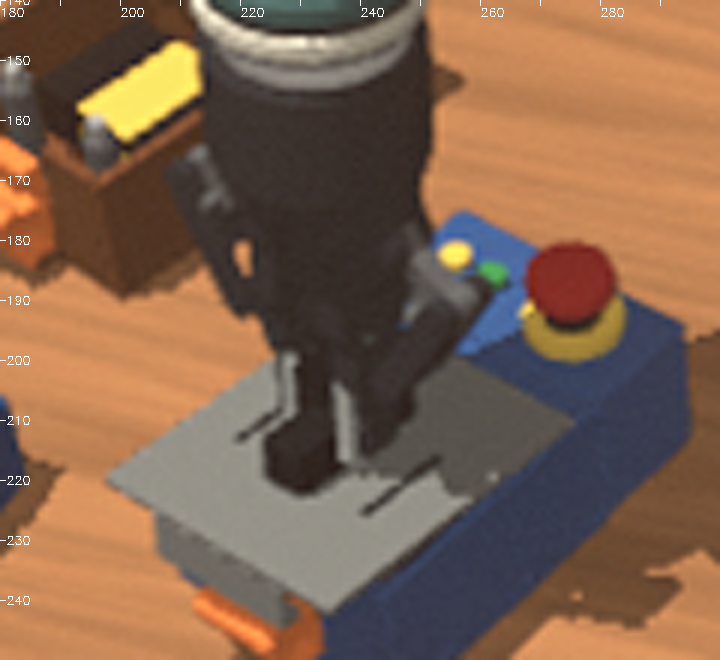

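The cover has slid forward with the gripper: its front corner is at (198,219) and there is a gap at the rear. I'll lift gently and watch the force.

Emit:
arm_command(series=[[[0, 0, 0, -0.2, 0, -0.06, 0], [0, 0, 0, -0.25, 0, -0.03, 0], [0, 0, 0, -0.3, 0, -0.03, 0]]])

```text
time: 10.75
tool_pos: [0.5311, -0.1854, 0.1045]
tcp_rot: [-2.139, 0.365, 1.947]
wrist_force: [0.5, -0.3, -1.6]
width: 0.198
```

```bash
python3 f.py;python3 - <<'E'
from plan import *
here()
E
```

```text
corner [-10.62   1.05  81.55] push 0.58 side 0.12 up -1.6
t 10.75 p [ 0.5311 -0.1854  0.1045] F [ 0.5054 -0.3075 -1.596 ] T [-0.0668  0.087  -0.0284] w 0.1980906586149542 q [-0.3822  0.1396  2.0511  0.0046  0.8567  1.5231]
tx,ty,tz [[ 0.0886 -0.0318 -0.9956]
 [-0.331  -0.9436  0.0007]
 [-0.9395  0.3295 -0.0941]]
tcp in unit mm [-19.5, 1.0, 104.5]
corner in unit mm [-10.6   1.1  81.5]
```

Only the cover's weight is felt (−1.6 N), so it's free. I'll lift higher, then level it and travel.

Emit:
arm_command(series=[[[0, 0, 0, -0.5, 0, -0.03, 0], [0, 0, 0, -1, 0, -0.1, 0], [0, 0, 0, -1.5, 0, -0.15, 0], [0, 0, 0, -1.5, 0, -0.15, 0], [0, 0, 0, -1.5, 0, -0.15, 0], [0, 0, 0, -1.2, 0, -0.1, 0], [0, 0, 0, -0.5, 0, 0, 0], [0, 0, 0, 0, 0, 0, 0]]])

```text
time: 11.55
tool_pos: [0.5316, -0.1848, 0.1899]
tcp_rot: [-2.143, 0.365, 1.941]
wrist_force: [0.4, -0.5, -2.4]
width: 0.195
```

```bash
python3 f.py;python3 - <<'E'
from plan import *
here()
Rm=toolR(0,1,2.939);P=np.array([.536,.193,.185]);rows(P,Rm,14)
E
```

```text
corner [-11.04   0.29 166.94] push 0.54 side 0.34 up -2.44
t 11.55 p [ 0.5316 -0.1848  0.1899] F [ 0.393  -0.5011 -2.4433] T [-0.0073  0.0495 -0.0074] w 0.19482340645153312 q [-0.3817  0.0425  1.9818  0.0058  1.0187  1.5244]
tx,ty,tz [[ 0.0933 -0.0321 -0.9951]
 [-0.3317 -0.9434 -0.0007]
 [-0.9388  0.3301 -0.0986]]
tcp in unit mm [-19.8, 0.3, 189.9]
corner in unit mm [-11.    0.3 166.9]
rel [-0.1354 -0.0987 -0.006 ] dist 0.37786252819978594 tool shift cm [ -0.6821 -35.7871  12.1086]
[-0.01, -0.007, -0.0, -0.049, -2.556, 0.865]
[-0.01, -0.007, -0.0, -0.042, -2.564, 0.84]
[-0.01, -0.007, -0.0, -0.035, -2.573, 0.816]
[-0.01, -0.007, -0.0, -0.028, -2.58, 0.791]
[-0.01, -0.007, -0.0, -0.021, -2.588, 0.766]
[-0.01, -0.007, -0.0, -0.015, -2.595, 0.741]
[-0.01, -0.007, -0.0, -0.009, -2.602, 0.716]
[-0.01, -0.007, -0.0, -0.003, -2.609, 0.691]
[-0.01, -0.007, -0.0, 0.003, -2.616, 0.666]
[-0.01, -0.007, -0.0, 0.009, -2.622, 0.641]
[-0.01, -0.007, -0.0, 0.015, -2.628, 0.615]
[-0.01, -0.007, -0.0, 0.02, -2.634, 0.59]
[-0.01, -0.007, -0.0, 0.025, -2.639, 0.564]
[-0.01, -0.007, -0.0, 0.03, -2.645, 0.538]
```

Emit:
arm_command(series=[[[-0.01, -0.007, 0, -0.05, -1.3, 0.45, 0], [-0.01, -0.007, 0, -0.05, -2.5, 0.85, 0], [-0.01, -0.007, 0, -0.05, -2.55, 0.8, 0], [-0.01, -0.007, 0, -0.05, -2.6, 0.8, 0], [-0.01, -0.007, 0, -0.05, -2.6, 0.75, 0], [-0.01, -0.007, 0, -0.05, -2.6, 0.75, 0], [-0.01, -0.007, 0, -0.05, -2.6, 0.7, 0], [-0.01, -0.007, 0, -0.05, -2.6, 0.7, 0], [-0.01, -0.007, 0, -0.05, -2.6, 0.65, 0], [-0.01, -0.007, 0, -0.05, -2.6, 0.65, 0]]])

```text
time: 12.55
tool_pos: [0.5256, 0.0853, 0.1807]
tcp_rot: [-2.106, 0.257, 2.092]
wrist_force: [-0.0, 0.5, -1.5]
width: 0.199
```

Run:
```python
from plan import *
here()
Rm=toolR(0,1,2.939);P=np.array([.536,.193,.150]);rows(P,Rm,6)
```

```text
t 12.55 p [0.5256 0.0853 0.1807] F [-0.0326  0.5467 -1.4835] T [ 0.045  -0.0142 -0.005 ] w 0.19912889407820017 q [ 0.1195  0.0506  1.9884 -0.0098  1.098   1.9312]
tx,ty,tz [[ 0.0057 -0.0081 -1.    ]
 [-0.2343 -0.9721  0.0066]
 [-0.9722  0.2342 -0.0074]]
tcp in unit mm [74.8, -252.8, 180.7]
corner in unit mm [  85.6 -252.7  158.6]
rel [-0.0339 -0.0073 -0.0067] dist 0.1124380224365246 tool shift cm [  2.988  -10.7303   1.5348]
[-0.006, -0.001, -0.001, 0.498, -1.788, 0.256]
[-0.006, -0.001, -0.001, 0.5, -1.789, 0.245]
[-0.006, -0.001, -0.001, 0.503, -1.79, 0.234]
[-0.006, -0.001, -0.001, 0.505, -1.791, 0.224]
[-0.006, -0.001, -0.001, 0.507, -1.791, 0.213]
[-0.006, -0.001, -0.001, 0.509, -1.792, 0.202]
```

Emit:
arm_command(series=[[[-0.006, -0.001, -0.001, 0.5, -1.9, 0.25, 0], [-0.006, -0.001, -0.001, 0.5, -1.8, 0.25, 0], [-0.006, -0.001, -0.001, 0.5, -1.7, 0.25, 0], [-0.006, -0.001, -0.001, 0.5, -1.6, 0.2, 0], [-0.006, -0.001, -0.001, 0.5, -1.5, 0.2, 0], [-0.006, -0.001, -0.001, 0.3, -1.0, 0.2, 0], [0, 0, 0, 0, 0, 0, 0], [0, 0, 0, 0, 0, 0, 0]]])

```text
time: 13.35
tool_pos: [0.5255, 0.1931, 0.144]
tcp_rot: [-2.11, 0.205, 2.138]
wrist_force: [0.1, -0.4, -1.6]
width: 0.201
```

Run:
```python
from plan import *
p,d=bot.read_camera("scene");q,e=bot.read_camera("top");here()
np.savez("a12.npz",p=p,d=d,q=q,e=e)
crop(p,320,180,180,160,4,"pics/s12.png");crop(q,180,190,140,140,4,"pics/t12.png")
Rm=toolR(0,1,2.939);P=np.array([.536,.193,.08]);rows(P,Rm,6)
```

```text
t 13.45 p [0.5257 0.1927 0.1443] F [ 0.5497 -0.4142 -1.6123] T [-0.0114 -0.0117 -0.0012] w 0.20092186868127496 q [0.3055 0.1492 1.953  0.0026 1.0522 2.0649]
tx,ty,tz [[-0.0129 -0.0017 -0.9999]
 [-0.1887 -0.982   0.0041]
 [-0.9819  0.1888  0.0123]]
tcp in unit mm [110.0, -354.2, 144.3]
corner in unit mm [ 121.3 -354.1  122.5]
rel [ 0.0127  0.0123 -0.0042] dist 0.0651388919414543 tool shift cm [ 6.4188 -0.2522 -1.08  ]
[0.002, 0.002, -0.001, 1.07, -0.042, -0.18]
[0.002, 0.002, -0.001, 1.07, -0.042, -0.178]
[0.002, 0.002, -0.001, 1.071, -0.041, -0.175]
[0.002, 0.002, -0.001, 1.071, -0.041, -0.173]
[0.002, 0.002, -0.001, 1.071, -0.041, -0.171]
[0.002, 0.002, -0.001, 1.072, -0.04, -0.169]
```

View pics/s12.png

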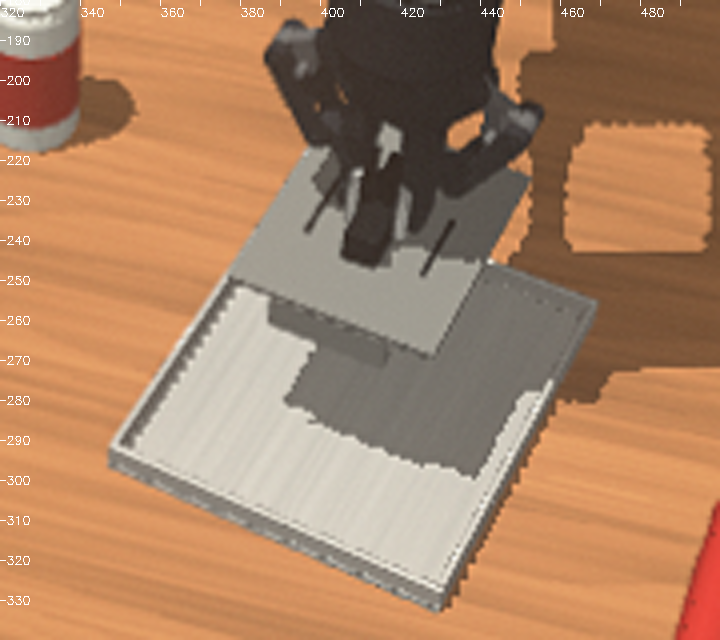

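View pics/t12.png

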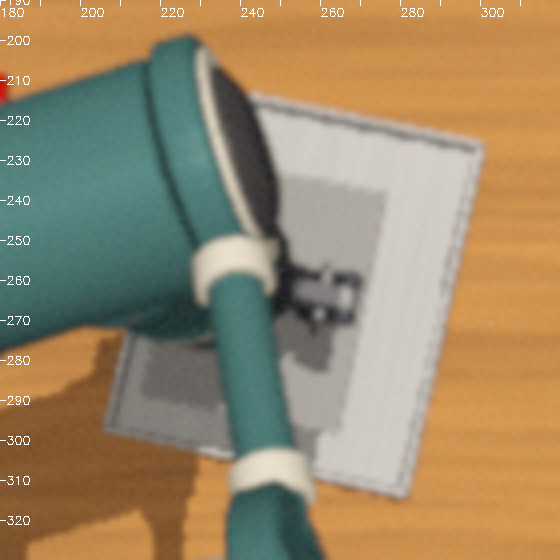

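The cover is held level over the tray, with its edges parallel to the walls. I'll descend.

Emit:
arm_command(series=[[[0.002, 0.002, 0, 0.9, -0.04, -0.2, 0], [0.002, 0.002, 0, 1.05, -0.04, -0.2, 0], [0.002, 0.002, 0, 1.05, -0.04, -0.2, 0], [0.002, 0.002, 0, 1.0, -0.04, -0.15, 0], [0.002, 0.002, 0, 0.9, -0.04, -0.15, 0], [0.002, 0.002, 0, 0.7, -0.04, -0.15, 0], [0, 0, 0, 0.2, 0, 0, 0], [0, 0, 0, 0, 0, 0, 0]]])

```text
time: 14.25
tool_pos: [0.537, 0.1902, 0.0805]
tcp_rot: [-2.114, 0.225, 2.115]
wrist_force: [0.7, 0.4, -1.4]
width: 0.2
```

Run:
```python
from plan import *
here()
Rm=toolR(0,1,2.939);P=np.array([.536,.193,.06]);rows(P,Rm,6)
```

```text
t 14.25 p [0.537  0.1902 0.0805] F [ 0.6605  0.4465 -1.4182] T [ 0.0118  0.0313 -0.0628] w 0.20009417062515059 q [ 0.2992  0.2363  1.9837 -0.0057  0.924   2.0801]
tx,ty,tz [[-0.001  -0.0051 -1.    ]
 [-0.2051 -0.9787  0.0052]
 [-0.9787  0.2051 -0.0001]]
tcp in unit mm [98.6, -355.6, 80.5]
corner in unit mm [ 109.5 -355.4   58.5]
rel [-0.004  -0.0001 -0.0052] dist 0.020679976236084474 tool shift cm [ 2.0447 -0.2657  0.1591]
[-0.001, -0.0, -0.001, 0.341, -0.044, 0.027]
[-0.001, -0.0, -0.001, 0.341, -0.044, 0.026]
[-0.001, -0.0, -0.001, 0.341, -0.044, 0.026]
[-0.001, -0.0, -0.001, 0.341, -0.043, 0.026]
[-0.001, -0.0, -0.001, 0.341, -0.043, 0.026]
[-0.001, -0.0, -0.001, 0.341, -0.043, 0.026]
```

Emit:
arm_command(series=[[[0, 0, -0.001, 0.4, -0.05, 0.03, 0], [0, 0, -0.001, 0.4, -0.05, 0.03, 0], [0, 0, -0.001, 0.4, -0.05, 0.03, 0], [0, 0, -0.001, 0.35, -0.05, 0.03, 0], [0, 0, -0.001, 0.2, -0.05, 0, 0], [0, 0, 0, 0, 0, 0, 0]]])

```text
time: 14.85
tool_pos: [0.5372, 0.1936, 0.0628]
tcp_rot: [-2.115, 0.217, 2.11]
wrist_force: [-0.5, -0.6, -1.6]
width: 0.198
```

Run:
```python
from plan import *
here()
p,d=bot.read_camera("scene")
crop(p,340,190,150,150,5,"pics/s13.png")
```

```text
t 14.85 p [0.5372 0.1936 0.0628] F [-0.5453 -0.5838 -1.6234] T [0.038  0.0093 0.0203] w 0.19756715114920187 q [0.3022 0.2591 1.9943 0.0004 0.8856 2.0789]
tx,ty,tz [[ 0.0024  0.0011 -1.    ]
 [-0.2048 -0.9788 -0.0015]
 [-0.9788  0.2048 -0.0022]]
tcp in unit mm [99.5, -358.9, 62.8]
corner in unit mm [ 110.5 -358.9   40.7]
```

View pics/s13.png

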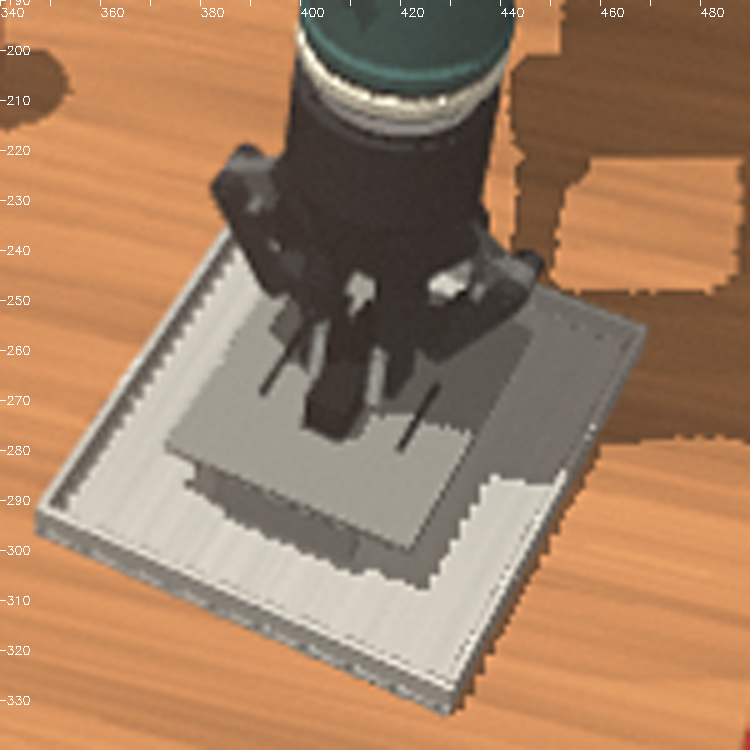

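The cover is centred inside the tray, clear of the walls and just above the floor. The final descent is in 1–2 mm steps.

Emit:
arm_command(series=[[[0, 0, 0, 0.18, 0, 0, 0], [0, 0, 0, 0.15, 0, 0, 0], [0, 0, 0, 0.15, 0, 0, 0]]])

```text
time: 15.2
tool_pos: [0.5379, 0.1938, 0.0584]
tcp_rot: [-2.116, 0.217, 2.108]
wrist_force: [0.0, -0.3, -0.7]
width: 0.196
```

```bash
python3 -c "
from plan import *
here()"
```

```text
t 15.2 p [0.5379 0.1938 0.0584] F [ 0.008  -0.342  -0.6862] T [-0.074   0.0253  0.0193] w 0.19625836551469691 q [0.3021 0.2653 1.9961 0.0002 0.876  2.0789]
tx,ty,tz [[ 0.0039  0.0014 -1.    ]
 [-0.2047 -0.9788 -0.0022]
 [-0.9788  0.2047 -0.0035]]
tcp in unit mm [99.0, -359.2, 58.4]
corner in unit mm [ 109.9 -359.3   36.4]
```

Emit:
arm_command(series=[[[0, 0, 0, 0.13, 0, 0, 0], [0, 0, 0, 0.1, 0, 0, 0]]])

```text
time: 15.4
tool_pos: [0.5379, 0.1937, 0.0559]
tcp_rot: [-2.116, 0.217, 2.108]
wrist_force: [-0.5, -0.2, -1.5]
width: 0.2
```

```bash
python3 -c "
from plan import *
here()"
```

```text
t 15.4 p [0.5379 0.1937 0.0559] F [-0.4701 -0.2358 -1.4551] T [ 0.0221 -0.078  -0.0151] w 0.19972226273968594 q [0.3021 0.2687 1.9974 0.0002 0.8714 2.0789]
tx,ty,tz [[ 0.0039  0.0014 -1.    ]
 [-0.2047 -0.9788 -0.0021]
 [-0.9788  0.2047 -0.0036]]
tcp in unit mm [98.9, -359.2, 55.9]
corner in unit mm [ 109.9 -359.3   33.9]
```

Emit:
arm_command(series=[[[0, 0, 0, 0.1, 0, 0, 0], [0, 0, 0, 0.1, 0, 0, 0]]])

```text
time: 15.6
tool_pos: [0.5383, 0.1937, 0.0548]
tcp_rot: [-2.116, 0.217, 2.108]
wrist_force: [-3.7, -2.2, 9.5]
width: 0.198
```

```bash
python3 -c "
from plan import *
here()"
```

```text
t 15.6 p [0.5383 0.1937 0.0548] F [-3.6697 -2.2266  9.4729] T [-0.2415  0.9338 -0.0004] w 0.19798605046304021 q [ 0.3019  0.2708  1.9972 -0.      0.8693  2.0789]
tx,ty,tz [[ 0.0041  0.0013 -1.    ]
 [-0.2047 -0.9788 -0.0021]
 [-0.9788  0.2047 -0.0038]]
tcp in unit mm [98.6, -359.3, 54.8]
corner in unit mm [ 109.5 -359.4   32.8]
```

Touchdown is at 54.8 mm; I'd predicted 55.2. I'll relax, open slowly, then retreat upward.

Emit:
arm_command(series=[[[0, 0, 0, 0, 0, 0, 0], [0, 0, 0, -0.02, 0, 0, 0.25], [0, 0, 0, 0, 0, 0, 0.35], [0, 0, 0, 0, 0, 0, 0.45], [0, 0, 0, 0, 0, 0, 0.5]]], newtons=20)

```text
time: 16.1
tool_pos: [0.5391, 0.1941, 0.0559]
tcp_rot: [-2.118, 0.216, 2.105]
wrist_force: [-0.5, -0.7, 0.2]
width: 0.504
```

Emit:
arm_command(series=[[[0, 0, 0, -0.5, 0, 0, 0.5], [0, 0, 0, -1, 0, 0, 0.5], [0, 0, 0, -2, 0, 0, 0.5], [0, 0, 0, -3, 0, 0, 0.5], [0, 0, 0, -3, 0, 0, 0.5], [0, 0, 0, -3, 0, -1, 0.5], [0, 0, 0, -3, 0, 0, 0.5], [0, 0, 0, 0, 0, 0, 0.5], [0, 0, 0, 0, 0, 0, 0.5]]])

```text
time: 17.0
tool_pos: [0.548, 0.1916, 0.2221]
tcp_rot: [-2.12, 0.215, 2.103]
wrist_force: [-0.4, 0.2, -0.1]
width: 0.501
```

Run:
```python
from plan import *
here()
p,d=bot.read_camera("scene")
cv2.imwrite("pics/s14.png",p)
C=cloud("scene",d);yaw=-.2025;tx=np.array([np.cos(yaw),np.sin(yaw),0]);ty=np.array([-tx[1],tx[0],0]);O=np.array([.536,.193,0])
L=np.stack([(C-O)@tx,(C-O)@ty,C[...,2]],-1)*1000
m=(abs(L[...,0])<75)&(abs(L[...,1])<65)&(L[...,2]>22)&(L[...,2]<36);X=L[m]
print(len(X),np.linalg.lstsq(np.c_[X[:,:2],np.ones(len(X))],X[:,2],rcond=None)[0],X.min(0),X.max(0))
m=(abs(L[...,0])<75)&(abs(L[...,1])<65)&(L[...,2]>42)&(L[...,2]<60);X=L[m];print("rib",len(X),np.median(X,0),np.percentile(X,2,0),np.percentile(X,98,0))
```

```text
t 17.0 p [0.548  0.1916 0.2221] F [-0.3895  0.2488 -0.1369] T [-0.0562  0.0222  0.0164] w 0.5011633893167227 q [0.2934 0.1032 1.8514 0.0001 1.1784 2.0702]
tx,ty,tz [[ 0.0082  0.0025 -1.    ]
 [-0.2046 -0.9788 -0.0041]
 [-0.9788  0.2046 -0.0075]]
tcp in unit mm [88.6, -360.5, 222.1]
corner in unit mm [  99.5 -360.6  200. ]
2362 [-0.0004  0.0008 29.2492] [-65.5446 -51.2629  22.1221] [70.037  56.028  35.4305]
rib 235 [ 4.5705  3.3093 48.5662] [-26.5403  -5.9872  43.0239] [32.6129 11.7566 53.3866]
```

View pics/s14.png

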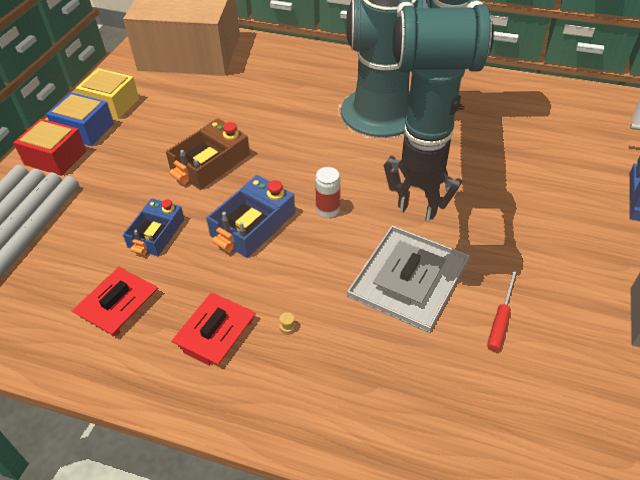

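The picture shows the cover flat and upright in the tray at (408,272). Its plate top measures 29 mm, with tilt about 0, and the rib is within 5 mm of the tray's middle. The can (328,192), fitting (287,323) and screwdriver (503,312) are where they were, and the gripper is clear of everything.

```bash
python3 -c "
from workcell import bot
print(bot.finish_job())"
```

```text
the job is handed in; nothing more can be done
None
```

The grey cover is off the blue control unit and lying flat, right way up, in the steel tray. I handed the job in at 17 s of the 69 s allowed; it gives no verdict.

- **Tab:** I pressed it with the shut fingertips at about 8 N (the limit is 20 N). The front sprang up about 10 mm and stayed up after I let go.
- **Removal:** I gripped the cover by its rib and drew it forward about 13 mm, feeling about 3 N at most. I then lifted it free, feeling only its own weight.
- **Placing:** It touched the tray floor with about 9 N (the limit is 40 N), and I let go and backed off.

**Last checks:**
- **Cover:** The top of its plate stands 29 mm above the bench, which puts its underside at the required 24 mm. Its tilt is about 0, and its rib is within about 5 mm of the tray's middle.
- **Other things:** By eye in the picture, the spray can, fitting and screwdriver were where they started. The gripper was open and clear of everything.

**Disagreements:** The two cameras differed by up to about 5 mm on the cover's corners, and one check put the rib 1 to 2 mm off to the side; the grasp was not affected.

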